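# Tip used bottle caps into the discard bin

### The arm

A 6-joint arm with a two-finger parallel gripper is mounted at the origin on the work surface. World frame = base frame: x ahead of the robot, y to its left, z up, the work surface at z = 0. Lengths are in m, angles in rad, forces in N, time in s.
With the tool pointing down it reaches from about 0.25 to 0.8 m from the base axis. Payload 8.5 kg.
Tool frame: the origin (TCP) lies at the very end of the fingers, on their centre line; the grasp point (between the pads) lies manip.pinch_z behind it (manip.pinch_z is the distance from the TCP to the grasp point, in m); x points along the fingers, y is the direction in which the jaws open and shut, and the axes are right-handed (so a half turn about x gives the same grasp; the last joint's range is limited). The gripper opens to 85 mm and grips with 20 to 120 N. Pads are 22 mm wide; open, the fingers measure 114 mm over their backs; the gripper's body (76 mm by 85 mm) begins 54 mm behind the grasp point. The pads swing forward as they close: fully open they stand 13 mm farther back than shut.
Start: joints at [1.138, 0.238, -0.013, 1.319, 0, 1.571], TCP at [0.22, 0.477, 0.231] pointing down, gripper open.
Joint ranges: [-2.66, 2.66], [-1.03, 1.9], [-1.14, 1.46], [-1.82, 2.27], [-1.45, 1.34], [-3.14, 3.14]. Speed limits (rad/s): [2.22, 2.22, 2.79, 3.14, 3.14, 3.14].

### API

Orientations are given as a unit quaternion [x, y, z, w].
In Python, from rig import manip, cams, workorder gives the robot as it stands. The module is installed in compiled form; this text tells all that it offers.
- The arm moves only by the tool drive_tool, never from a script. Its argument "series" is a list of rows, each an object of numbers: "fingers": the opening in per cent of the stroke, from 0 (shut) to 100 (fully open); "tx", "ty", "tz": the shift along the tool's x, y, z in cm; "turn": the turn about the tool's x in rad. In form: [{"fingers": .., "tx": .., "ty": .., "tz": .., "turn": ..}, ...]. A call has 1 to 20 rows; each row is the pose to reach, as a shift and turn from the pose commanded when the call began, along the tool's axes at that moment; what a row does not reach only later rows make up. A row lasts 1/8 s, in which the tool goes at most 62.5 mm and 10.7 degrees, less where a joint would pass 70% of its speed; a pose out of reach is approached as far as the arm can. A call with a gripper value outside its range is refused whole. The fingers move at their own pace and stop on an object; "grip_force" is the grip in N (left out, the last holds). Time passes only in rows, so rows that repeat a pose let the fingers close. It gives the time, the measured TCP pose, the force and the opening at its end, in the units of the state.
- manip.read_state(): the state, without advancing time (a new reading comes with each control period).
- cams.get_image(name): name is "scene" or "top" or "wrist"; returns a dict with "pixels" (400x640x3 uint8, red, green, blue), "mtx" (3x3 intrinsics, pixels), "eye" and "orientation" of the camera in the world; the wrist camera has in their place "hand_eye" (4x4, takes a point from camera to tool coordinates, whose origin is the TCP and whose axes are the tool frame's). Camera axes: x right, y down, z forward; pixel columns grow to the right and rows downward; lengths in m; the calibration is good to about 2 mm. A picture is of the moment at which its call begins: read the wrist's pose just before it. There is no depth.
- workorder.finish_job(): hands the job in, once; it reports no verdict.
The state is a dict: "time_s": time; "joint_pos": joint angles; "joint_vel": joint speeds; "effort": joint torques, N m; "ee_pos": TCP position; "ee_rot": TCP orientation; "force": force on the tool from outside, world axes, zero at the start; "wrist_torque": the same for the moment, N m; "finger_gap": finger opening in m.
Only numpy, scipy, OpenCV 4.12 (cv2) and the standard library are available. Lean on these libraries where they do the work, as an engineer would, in place of code of your own. Each camera call takes 0.05 s, during which the arm holds its last target.

### The job

Two carrying trays stand on the bench. Lift the one holding the two big, flat, loose screw caps by its bridge handle, without losing the caps, tip both caps over its open end into the square discard bin with the funnel mouth, then set the empty tray gently down again, flat and upright on the bench, and let go of it.

Things in the scene. Friction and masses are not known exactly. Their poses are not given: they have to be found in the camera images.
- cap_tray: White plastic tray holding the two caps, 0.25 kg. Floor 150 (x) by 144 (y) by 4 mm, walls 28 mm high on three sides; the -x end is open: slippery, caps slide out when it dips 35 degrees or more. Rigid bridge handle over the middle: bar along y, 16 mm thick in x, from z = 66 to 90 mm; grip its middle, fingers closing along x. Origin: centre of underside, z up. A like tray holds small bottles.
- cap_a: One of the two used screw caps: orange plastic ribbed disc, 50 mm across, 20 mm tall, 22 g, loose in the tray. Origin: centre of the underside; z along its axis.
- cap_b: The other used screw cap, identical to cap_a, lying beside it in the tray.
- bin: Square sheet-steel discard bin, fixed, open above, empty: box 180 mm square outside, 90 mm high, 4 mm walls, topped by a funnel collar flaring to a 230 mm square mouth with a dark rim, top at z = 133 mm. Origin: centre of the underside; x and y along its sides, z up.
There are look-alikes about, which are no part of the job. What is shaped like the cap_tray but brown is not meant.

How it is judged:
By the outcome, as a careful person would: the job done as asked, in the order asked, and still so for the second after the job is handed in, with the robot touching nothing.
It also fails if it takes over 64 s, if anything falls off the work surface, if the arm or the gripper's body presses on something with over 40 N, if the wrist force passes 120 N, or if a joint passes its speed limit or range.

## Working session

There is one attempt and no reset: what is moved stays moved. The work goes in short steps, Python scripts to look and compute and a tool call to move; the robot and the scene stay as the last step left them, time stands still between calls to the robot, and variables do not carry over. Pictures are saved under pics/ and viewed, and the job is handed in when it is done.

Besides the shell and the picture viewer there is one more tool, called by a JSON object that holds its "api" and its "payload", one argument or row to a line. drive_tool: Moves the arm, as the interface text tells. Its arguments: {"type":"object","properties":{"series":{"type":"array","items":{"type":"object","properties":{"fingers":{"type":"number"},"tx":{"type":"number"},"ty":{"type":"number"},"tz":{"type":"number"},"turn":{"type":"number"}}}},"grip_force":{"type":"number"}},"required":["series"]}

```bash
mkdir -p pics
python3 - <<'E'
from rig import manip, cams
import cv2, numpy as np
s=manip.read_state(); print({k:np.round(v,3).tolist() for k,v in s.items()}, manip.pinch_z)
for n in ("scene","top"):
    i=cams.get_image(n); cv2.imwrite(f"pics/{n}0.png",i["pixels"][:,:,::-1]); print(n,i["mtx"],i["eye"],i["orientation"])
i=cams.get_image("wrist");print(i["mtx"],i["hand_eye"])
E
```

```text
{'time_s': 0.0, 'joint_pos': [1.138, 0.239, -0.014, 1.319, -0.0, 1.571], 'joint_vel': [0.002, 0.002, -0.001, 0.002, 0.0, 0.001], 'effort': [-0.003, -53.878, 34.644, 0.018, -0.0, -0.0], 'ee_pos': [0.22, 0.476, 0.231], 'ee_rot': [0.151, 0.691, -0.152, 0.691], 'force': [-0.646, 0.825, 1.242], 'wrist_torque': [-0.025, -0.009, 0.021], 'finger_gap': 0.085} 0.0187
scene [[460.65571166   0.         309.89735914]
 [  0.         460.65571166 201.73429877]
 [  0.           0.           1.        ]] [ 1.06471345 -0.57759296  0.70391711] [ 0.82392768  0.3479577  -0.18163758 -0.4087498 ]
top [[380.69403599   0.         313.08226238]
 [  0.         380.69403599 202.26449582]
 [  0.           0.           1.        ]] [ 2.4828724e-01 -7.0787685e-04  1.0379593e+00] [-0.70329847  0.70550897 -0.05543652  0.06749188]
[[310.17417568   0.         315.85872594]
 [  0.         310.17417568 203.50873147]
 [  0.           0.           1.        ]] [[-8.85981644e-04 -3.14681925e-01  9.49196766e-01 -1.41687920e-01]
 [ 9.99999355e-01  3.96244242e-04  1.06476550e-03  5.38593345e-04]
 [-7.11176211e-04  9.49197097e-01  3.14681371e-01 -8.17451937e-02]
 [ 0.00000000e+00  0.00000000e+00  0.00000000e+00  1.00000000e+00]]
```

View pics/scene0.png

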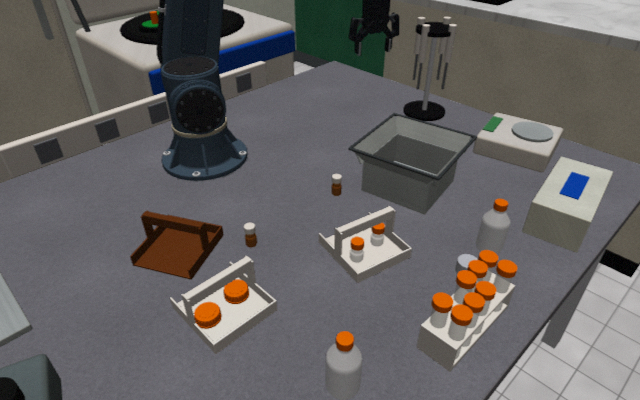

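View pics/top0.png

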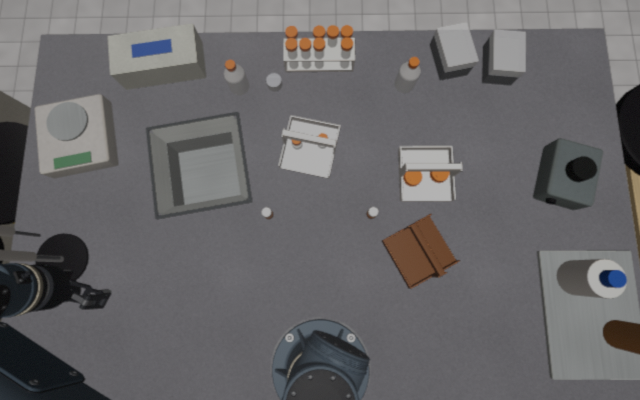

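Run:
```python
import cv2, numpy as np
a=cv2.imread("pics/scene0.png")[240:360,150:300]; b=cv2.imread("pics/top0.png")[130:220,380:480]
cv2.imwrite("pics/crop1.png",cv2.resize(a,None,fx=5,fy=5,interpolation=cv2.INTER_CUBIC))
cv2.imwrite("pics/crop2.png",cv2.resize(b,None,fx=6,fy=6,interpolation=cv2.INTER_CUBIC))
c=cv2.imread("pics/top0.png")[100:230,135:265]
cv2.imwrite("pics/crop3.png",cv2.resize(c,None,fx=4.5,fy=4.5,interpolation=cv2.INTER_CUBIC))
```

```text
(no output)
```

View pics/crop1.png

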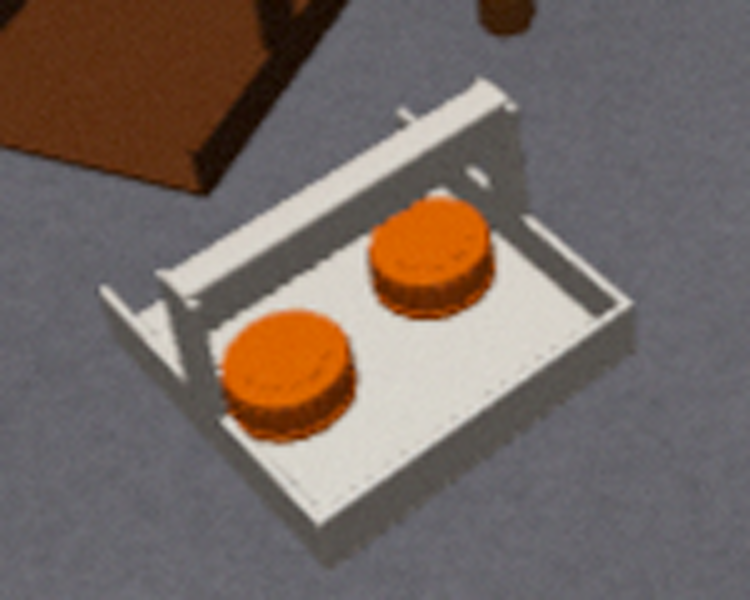

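View pics/crop2.png

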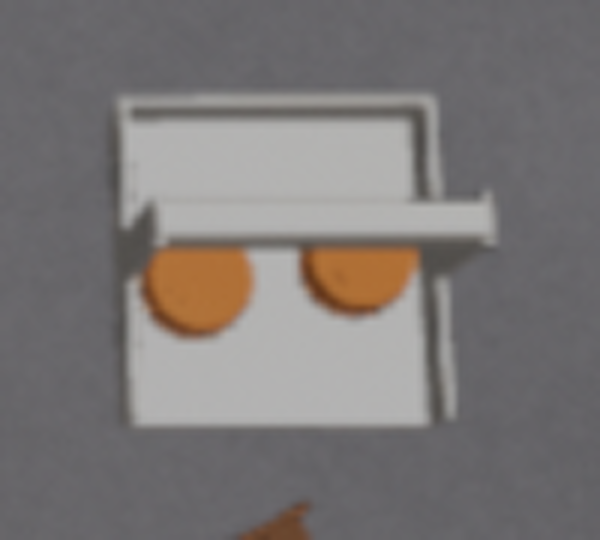

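View pics/crop3.png

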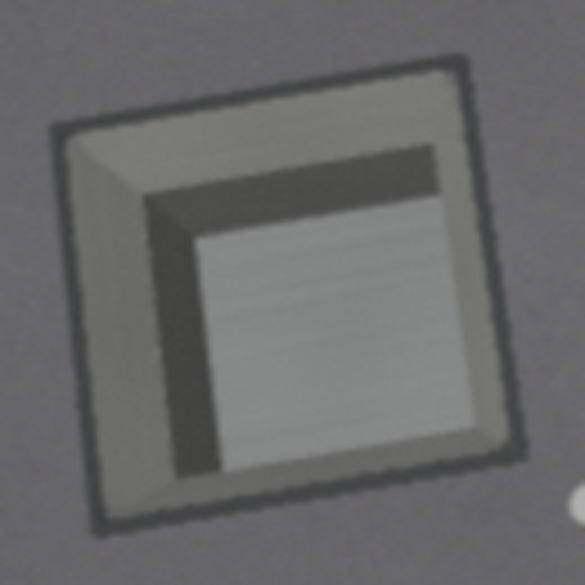

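Two white trays and one brown are candidates:
- **White tray with two flat orange discs:** scene (222,302), top (427,174). This is the cap_tray.
- **White tray with small bottles:** scene (365,248), top (310,147). Look-alike.
- **Brown tray:** scene (178,245), top (420,250). Look-alike.

The close crops confirm two flat caps in the chosen tray and show its open end facing the robot. The bin is the grey funnel box at top (197,165). Next I'll measure the poses.

```bash
cat > h.py <<'E'
from rig import manip, cams
import cv2, numpy as np
from scipy.spatial.transform import Rotation as R
from scipy.optimize import least_squares
def cam(n):
    i=cams.get_image(n)
    if n=="wrist":
        s=manip.read_state(); T=np.eye(4);T[:3,:3]=R.from_quat(s["ee_rot"]).as_matrix();T[:3,3]=s["ee_pos"]
        T=T@i["hand_eye"]; return i["pixels"],i["mtx"],T[:3,3],T[:3,:3]
    return i["pixels"],i["mtx"],np.array(i["eye"]),R.from_quat(i["orientation"]).as_matrix()
def proj(P,K,e,Rm):
    c=(np.atleast_2d(P)-e)@Rm; q=c@np.asarray(K).T; return q[:,:2]/q[:,2:]
def ray(uv,z,K,e,Rm):
    d=Rm@np.linalg.inv(K)@np.array([uv[0],uv[1],1.]); return e+d*(z-e[2])/d[2]
E
python3 - <<'E'
from h import *
_,K,e,Rm=cam("top")
f=lambda u,v,z:np.round(ray((u,v),z,K,e,Rm),4)
c=lambda x,y:(380+(x+.5)/6-.5,130+(y+.5)/6-.5)
for n,(x,y),z in [("wall TL",(118,97),.030),("wall TR",(439,97),.030),("BR wall top",(456,417),.030),("floorBL",(130,427),.002),("capL",(200,282),.022),("capR",(358,258),.022),("barTL",(155,202),.09),("barBR",(496,243),.09),("barBL",(155,242),.09),("barTR",(490,200),.09)]:
    print(n,f(*c(x,y),z))
d=lambda x,y:(135+(x+.5)/4.5-.5,100+(y+.5)/4.5-.5)
for q in [(52,127),(467,55),(526,460),(97,535)]: print("bin",f(*d(*q),.133))
for n,p in [("brown",(420,250)),("bottletray",(310,147))]: print(n,f(*p,.03))
s=manip.read_state(); print(R.from_quat(s["ee_rot"]).as_matrix().round(3))
E
```

```text
wall TL [ 0.5822 -0.2208  0.03  ]
wall TR [ 0.5812 -0.367   0.03  ]
BR wall top [ 0.4324 -0.3649  0.03  ]
floorBL [ 0.4336 -0.226   0.002 ]
capL [ 0.4969 -0.2562  0.022 ]
capR [ 0.5077 -0.3283  0.022 ]
barTL [ 0.5155 -0.2216  0.09  ]
barBR [ 0.4965 -0.365   0.09  ]
barBL [ 0.4979 -0.2208  0.09  ]
barTR [ 0.5154 -0.3638  0.09  ]
bin [0.5999 0.435  0.133 ]
bin [0.6405 0.2031 0.133 ]
bin [0.4092 0.1638 0.133 ]
bin [0.3694 0.3935 0.133 ]
brown [ 0.2974 -0.2634  0.03  ]
bottletray [0.5805 0.0247 0.03  ]
[[-0.     0.419  0.908]
 [-0.001  0.908 -0.419]
 [-1.    -0.001 -0.   ]]
```

{"api": "drive_tool", "payload": {
  "series": [
    {"tx":-20,"ty":-57.9,"tz":58.3,"turn":1.138,"fingers":100},
    {"tx":-20,"ty":-57.9,"tz":58.3,"turn":1.138,"fingers":100},
    {"tx":-20,"ty":-57.9,"tz":58.3,"turn":1.138,"fingers":100},
    {"tx":-20,"ty":-57.9,"tz":58.3,"turn":1.138,"fingers":100},
    {"tx":-20,"ty":-57.9,"tz":58.3,"turn":1.138,"fingers":100},
    {"tx":-20,"ty":-57.9,"tz":58.3,"turn":1.138,"fingers":100},
    {"tx":-20,"ty":-57.9,"tz":58.3,"turn":1.138,"fingers":100},
    {"tx":-20,"ty":-57.9,"tz":58.3,"turn":1.138,"fingers":100},
    {"tx":-20,"ty":-57.9,"tz":58.3,"turn":1.138,"fingers":100},
    {"tx":-20,"ty":-57.9,"tz":58.3,"turn":1.138,"fingers":100},
    {"tx":-20,"ty":-57.9,"tz":58.3,"turn":1.138,"fingers":100},
    {"tx":-20,"ty":-57.9,"tz":58.3,"turn":1.138,"fingers":100},
    {"tx":-20,"ty":-57.9,"tz":58.3,"turn":1.138,"fingers":100},
    {"tx":-20,"ty":-57.9,"tz":58.3,"turn":1.138,"fingers":100},
    {"tx":-20,"ty":-57.9,"tz":58.3,"turn":1.138,"fingers":100},
    {"tx":-20,"ty":-57.9,"tz":58.3,"turn":1.138,"fingers":100}
  ]
}}

```text
time_s: 2.2
ee_pos: [0.5064, -0.293, 0.431]
ee_rot: [0.5, 0.5, -0.5, 0.5]
force: [-1.2, -0.3, -0.3]
finger_gap: 0.0854
```

{"api": "drive_tool", "payload": {
  "series": [
    {"ty":30},
    {"ty":30},
    {"ty":30},
    {"ty":30},
    {"ty":30},
    {"ty":30}
  ]
}}

```text
invalid input at $.series[0]: expected keys fingers, tx, ty, tz, turn
```

Run:
```python
from h import *
s=manip.read_state(); print({k:np.round(v,3).tolist() for k,v in s.items()})
print(R.from_quat(s["ee_rot"]).as_matrix().round(3))
```

```text
{'time_s': 2.2, 'joint_pos': [-0.525, 0.393, 0.724, 1.903, 0.0, 1.046], 'joint_vel': [0.015, -0.023, -0.011, 0.0, -0.001, -0.002], 'effort': [-1.007, -61.918, 32.84, -0.09, -0.044, -0.016], 'ee_pos': [0.506, -0.293, 0.431], 'ee_rot': [0.5, 0.5, -0.5, 0.5], 'force': [-1.23, -0.314, -0.267], 'wrist_torque': [-0.078, 0.013, -0.021], 'finger_gap': 0.085}
[[-0.001  1.    -0.   ]
 [ 0.001 -0.    -1.   ]
 [-1.    -0.001 -0.001]]
```

{"api": "drive_tool", "payload": {
  "series": [
    {"fingers":100,"tx":0,"ty":36,"tz":0,"turn":0},
    {"fingers":100,"tx":0,"ty":36,"tz":0,"turn":0},
    {"fingers":100,"tx":0,"ty":36,"tz":0,"turn":0},
    {"fingers":100,"tx":0,"ty":36,"tz":0,"turn":0},
    {"fingers":100,"tx":0,"ty":36,"tz":0,"turn":0},
    {"fingers":100,"tx":0,"ty":36,"tz":0,"turn":0}
  ]
}}

```text
time_s: 2.95
ee_pos: [0.6462, -0.2379, 0.4198]
ee_rot: [0.496, 0.508, -0.504, 0.492]
force: [-0.8, 0.6, 0.6]
finger_gap: 0.0856
```

Run:
```python
from h import *
s=manip.read_state(); print({k:np.round(v,3).tolist() for k,v in s.items()})
print(R.from_quat(s["ee_rot"]).as_matrix().round(3))
```

```text
{'time_s': 2.95, 'joint_pos': [-0.353, 0.787, 1.458, 2.268, -0.0, 1.217], 'joint_vel': [0.097, 0.013, -0.0, -0.004, -0.001, 0.109], 'effort': [-0.078, -80.824, 26.571, 0.135, 0.055, -0.126], 'ee_pos': [0.646, -0.238, 0.42], 'ee_rot': [0.496, 0.508, -0.504, 0.492], 'force': [-0.827, 0.578, 0.58], 'wrist_torque': [0.063, -0.053, -0.029], 'finger_gap': 0.086}
[[-0.024  1.     0.001]
 [ 0.009  0.001 -1.   ]
 [-1.    -0.024 -0.009]]
```

{"api": "drive_tool", "payload": {
  "series": [
    {"fingers":100,"tx":-60,"ty":0,"tz":0,"turn":0},
    {"fingers":100,"tx":-60,"ty":0,"tz":0,"turn":0},
    {"fingers":100,"tx":-60,"ty":0,"tz":0,"turn":0},
    {"fingers":100,"tx":-60,"ty":0,"tz":0,"turn":0},
    {"fingers":100,"tx":-60,"ty":0,"tz":0,"turn":0},
    {"fingers":100,"tx":-60,"ty":0,"tz":0,"turn":0}
  ]
}}

```text
time_s: 3.7
ee_pos: [0.622, -0.2303, 0.4865]
ee_rot: [0.51, 0.476, -0.489, 0.523]
force: [-0.1, -0.5, 0.2]
finger_gap: 0.0852
```

```bash
cat > st.py <<'E'
from h import *
s=manip.read_state(); print({k:np.round(v,3).tolist() for k,v in s.items() if k not in('effort','joint_vel')})
print(R.from_quat(s["ee_rot"]).as_matrix().round(3))
E
python3 st.py
```

```text
{'time_s': 3.7, 'joint_pos': [-0.355, 0.688, 1.457, 2.267, -0.0, 1.216], 'ee_pos': [0.622, -0.23, 0.487], 'ee_rot': [0.51, 0.476, -0.489, 0.523], 'force': [-0.084, -0.533, 0.245], 'wrist_torque': [0.031, 0.051, -0.004], 'finger_gap': 0.085}
[[ 0.069  0.998 -0.001]
 [-0.025  0.001 -1.   ]
 [-0.997  0.069  0.025]]
```

{"api": "drive_tool", "payload": {
  "series": [
    {"fingers":100,"tx":0,"ty":0,"tz":0,"turn":0},
    {"fingers":100,"tx":0,"ty":0,"tz":0,"turn":0}
  ]
}}

```text
time_s: 3.95
ee_pos: [0.622, -0.2302, 0.4865]
ee_rot: [0.51, 0.476, -0.489, 0.523]
force: [-0.1, -0.6, 0.2]
finger_gap: 0.0855
```

```bash
python3 st.py
```

```text
{'time_s': 3.95, 'joint_pos': [-0.354, 0.688, 1.457, 2.267, -0.0, 1.216], 'ee_pos': [0.622, -0.23, 0.486], 'ee_rot': [0.51, 0.476, -0.489, 0.523], 'force': [-0.078, -0.55, 0.214], 'wrist_torque': [0.036, 0.154, 0.035], 'finger_gap': 0.086}
[[ 0.068  0.998 -0.001]
 [-0.025  0.001 -1.   ]
 [-0.997  0.068  0.025]]
```

```bash
cat > fk.py <<'E'
import numpy as np
from scipy.optimize import least_squares
D=np.array([[.239,-.014,1.319,.5248,.231],[.393,.724,1.903,.585,.431],[.787,1.458,2.268,.6886,.4198],[.688,1.457,2.267,.6632,.4865]])
def fk(q,p):
    h,L1,a,L2,b,L3=p; J2,J3,J4=q
    P=J2-J3+J4
    return np.array([L1*np.sin(J2+a)+L2*np.cos(J2-J3+b)+L3*np.cos(P), h+L1*np.cos(J2+a)-L2*np.sin(J2-J3+b)-L3*np.sin(P)])
def fit(D):
    s=None
    for L1 in (.3,.4):
      for a in (-.2,0,.2):
        f=lambda p:np.concatenate([np.ravel([fk(d[:3],p)-d[3:] for d in D]),1e-3*(p-[.2,.35,0,.3,0,.3])])
        t=least_squares(f,[.2,L1,a,.3,0,.3])
        if s is None or t.cost<s.cost:s=t
    return s
if __name__=="__main__":
    s=fit(D);print(s.x.round(4),s.fun.round(4))
E
python3 fk.py
```

```text
[ 0.194   0.5738 -0.001   0.3971 -0.0649  0.4464] [-0.     -0.      0.      0.     -0.      0.     -0.     -0.     -0.
  0.0002 -0.      0.0001 -0.0001  0.0001]
```

```bash
cat > sim.py <<'E'
from fk import *
p=fit(D).x
lo=np.array([-1.03,-1.14,-1.82]);hi=np.array([1.9,1.46,2.27])
def ik(q,r,z,P,w):
    f=lambda q:np.r_[fk(q,p)-[r,z], w*(q[0]-q[1]+q[2]-P)]
    return least_squares(f,np.clip(q,lo+1e-6,hi-1e-6),bounds=(lo,hi)).x
def call(q,dr,dz,n,w,step=.0625):
    t0=fk(q,p); P=q[0]-q[1]+q[2]; T=t0+[dr,dz]
    for _ in range(n):
        c=fk(q,p); d=T-c; L=np.hypot(*d); d=d*min(1,step/max(L,1e-9))
        Pc=q[0]-q[1]+q[2]; 
        q=ik(q,*(c+d),P,w)
    return q
def show(q): return q.round(3),fk(q,p).round(3),"tilt_out_deg",round(90-np.degrees(q[0]-q[1]+q[2]),1)
E
python3 - <<'E'
from sim import *
for w in (.1,.2,.3,.5,1):
    print(w,*show(call(np.array([.787,1.458,2.268]),0,.6,6,w)))
w=.3
q=np.array([.393,.724,1.903]); print(show(call(q,.3,0,6,w)))
print("low out");q=ik(np.array([.5,.3,1.4]),.6,.2,np.pi/2,w);print(show(q))
for w in (.1,.3,.5):print(w,show(call(q,.5,0,8,w)))
E
```

```text
0.1 [0.392 1.46  1.966] [0.665 0.735] tilt_out_deg 38.6
0.2 [0.47  1.46  2.201] [0.613 0.633] tilt_out_deg 20.6
0.3 [0.496 1.373 2.27 ] [0.585 0.581] tilt_out_deg 10.2
0.5 [0.494 1.246 2.27 ] [0.567 0.543] tilt_out_deg 3.0
1 [0.496 1.189 2.27 ] [0.558 0.526] tilt_out_deg -0.4
(array([0.844, 1.46 , 1.975]), array([0.831, 0.389]), 'tilt_out_deg', np.float64(12.2))
low out
(array([0.378, 0.108, 1.3  ]), array([0.6, 0.2]), 'tilt_out_deg', np.float64(-0.0))
0.1 (array([1.124, 1.46 , 1.458]), array([1.077, 0.195]), 'tilt_out_deg', np.float64(25.7))
0.3 (array([1.121, 1.46 , 1.688]), array([0.98 , 0.165]), 'tilt_out_deg', np.float64(12.7))
0.5 (array([1.13 , 1.46 , 1.803]), array([0.929, 0.148]), 'tilt_out_deg', np.float64(5.6))
```

{"api": "drive_tool", "payload": {
  "series": [
    {"fingers":100,"tx":-60,"ty":0,"tz":0,"turn":0},
    {"fingers":100,"tx":-60,"ty":0,"tz":0,"turn":0},
    {"fingers":100,"tx":-60,"ty":0,"tz":0,"turn":0}
  ]
}}

```text
time_s: 4.32
ee_pos: [0.5945, -0.2199, 0.546]
ee_rot: [0.523, 0.445, -0.474, 0.551]
force: [0.3, -0.9, 0.3]
finger_gap: 0.0852
```

```bash
python3 st.py
```

```text
{'time_s': 4.325, 'joint_pos': [-0.354, 0.596, 1.457, 2.267, -0.0, 1.216], 'ee_pos': [0.594, -0.22, 0.546], 'ee_rot': [0.523, 0.445, -0.474, 0.551], 'force': [0.322, -0.875, 0.267], 'wrist_torque': [0.009, 0.162, -0.027], 'finger_gap': 0.085}
[[ 0.154  0.988 -0.004]
 [-0.057  0.004 -0.998]
 [-0.986  0.154  0.057]]
```

{"api": "drive_tool", "payload": {
  "series": [
    {"fingers":100,"tx":0,"ty":40,"tz":0,"turn":0},
    {"fingers":100,"tx":0,"ty":40,"tz":0,"turn":0},
    {"fingers":100,"tx":0,"ty":40,"tz":0,"turn":0}
  ]
}}

```text
time_s: 4.7
ee_pos: [0.621, -0.1762, 0.5238]
ee_rot: [0.517, 0.457, -0.48, 0.542]
force: [-0.2, -0.5, 0.1]
finger_gap: 0.0856
```

```bash
python3 st.py
```

```text
{'time_s': 4.7, 'joint_pos': [-0.27, 0.63, 1.456, 2.266, -0.014, 1.299], 'ee_pos': [0.621, -0.176, 0.524], 'ee_rot': [0.517, 0.457, -0.48, 0.542], 'force': [-0.181, -0.526, 0.096], 'wrist_torque': [0.098, 0.09, 0.006], 'finger_gap': 0.086}
[[ 0.121  0.993 -0.002]
 [-0.048  0.004 -0.999]
 [-0.991  0.121  0.048]]
```

{"api": "drive_tool", "payload": {
  "series": [
    {"fingers":100,"tx":25,"ty":40,"tz":15,"turn":0},
    {"fingers":100,"tx":25,"ty":40,"tz":15,"turn":0}
  ]
}}

```text
time_s: 4.95
ee_pos: [0.6817, -0.2027, 0.4737]
ee_rot: [0.518, 0.453, -0.478, 0.545]
force: [0.5, 0.1, 0.3]
finger_gap: 0.0855
```

```bash
python3 st.py
```

```text
{'time_s': 4.95, 'joint_pos': [-0.284, 0.713, 1.457, 2.175, -0.012, 1.285], 'ee_pos': [0.682, -0.203, 0.474], 'ee_rot': [0.518, 0.453, -0.478, 0.545], 'force': [0.529, 0.084, 0.307], 'wrist_torque': [0.039, 0.075, -0.001], 'finger_gap': 0.085}
[[ 0.131  0.991 -0.002]
 [-0.051  0.005 -0.999]
 [-0.99   0.131  0.051]]
```

{"api": "drive_tool", "payload": {
  "series": [
    {"fingers":100,"tx":-3.5,"ty":-4,"tz":-1.5,"turn":0}
  ]
}}

```text
time_s: 5.08
ee_pos: [0.649, -0.1902, 0.4755]
ee_rot: [0.513, 0.465, -0.486, 0.533]
force: [1.1, 0.1, -0.8]
finger_gap: 0.0853
```

```bash
cat > s2.py <<'E'
from h import *
s=manip.read_state(); M=R.from_quat(s["ee_rot"]).as_matrix(); a=M[:,0]
print("t",s["time_s"],"J",np.round(s["joint_pos"],3),"pos",np.round(s["ee_pos"],4),"tilt",np.degrees(np.arccos(-a[2])).round(2),"dir",np.degrees(np.arctan2(a[1],a[0])).round(1),"F",np.round(s["force"],1),"gap",round(float(s["finger_gap"]),4)); 
rad=np.array([np.cos(s["joint_pos"][0]),np.sin(s["joint_pos"][0]),0]); print("out tilt",np.degrees(np.arcsin(a@rad)).round(2),"| radial in tool",(M.T@rad).round(3),"up in tool",M[2].round(3))
E
python3 s2.py
```

```text
t 5.075 J [-0.279  0.601  1.223  2.091 -0.013  1.291] pos [ 0.649  -0.1902  0.4755] tilt 5.92 dir -23.3 F [ 1.1  0.1 -0.8] gap 0.0853
out tilt 5.87 | radial in tool [0.102 0.956 0.274] up in tool [-0.995  0.095  0.041]
```

{"api": "drive_tool", "payload": {
  "series": [
    {"fingers":100,"tx":0,"ty":40,"tz":15,"turn":0}
  ]
}}

```text
time_s: 5.2
ee_pos: [0.6202, -0.1851, 0.4982]
ee_rot: [0.507, 0.476, -0.492, 0.524]
force: [-34.5, 9.5, 3.9]
finger_gap: 0.0851
```

```bash
python3 s2.py
```

```text
t 5.2 J [-0.284  0.654  1.421  2.268 -0.013  1.286] pos [ 0.6202 -0.1851  0.4982] tilt 4.11 dir -26.6 F [-34.5   9.5   3.9] gap 0.0851
out tilt 4.04 | radial in tool [0.07  0.957 0.28 ] up in tool [-0.997  0.064  0.032]
```

{"api": "drive_tool", "payload": {
  "series": [
    {"fingers":100,"tx":0,"ty":0,"tz":0,"turn":0}
  ]
}}

```text
time_s: 5.32
ee_pos: [0.6299, -0.1885, 0.501]
ee_rot: [0.512, 0.467, -0.487, 0.532]
force: [-0.3, 0.2, 0.2]
finger_gap: 0.0854
```

```bash
python3 s2.py
```

```text
t 5.325 J [-0.285  0.666  1.457  2.265 -0.013  1.286] pos [ 0.6299 -0.1885  0.501 ] tilt 5.6 dir -24.0 F [-0.3  0.2  0.2] gap 0.0854
out tilt 5.55 | radial in tool [0.097 0.955 0.279] up in tool [-0.995  0.089  0.04 ]
```

{"api": "drive_tool", "payload": {
  "series": [
    {"fingers":100,"tx":0,"ty":40,"tz":12,"turn":0},
    {"fingers":100,"tx":0,"ty":40,"tz":12,"turn":0}
  ]
}}

```text
time_s: 5.58
ee_pos: [0.6366, -0.1905, 0.4826]
ee_rot: [0.507, 0.477, -0.493, 0.522]
force: [0.3, -0.6, -0.0]
finger_gap: 0.0854
```

```bash
python3 s2.py
```

```text
t 5.575 J [-0.285  0.693  1.456  2.267 -0.014  1.286] pos [ 0.6366 -0.1905  0.4826] tilt 3.87 dir -27.8 F [ 0.3 -0.6 -0. ] gap 0.0854
out tilt 3.8 | radial in tool [0.066 0.958 0.279] up in tool [-0.998  0.06   0.032]
```

{"api": "drive_tool", "payload": {
  "series": [
    {"fingers":100,"tx":2,"ty":40,"tz":11.6,"turn":0},
    {"fingers":100,"tx":2,"ty":40,"tz":11.6,"turn":0}
  ]
}}

```text
time_s: 5.82
ee_pos: [0.6449, -0.1921, 0.4629]
ee_rot: [0.502, 0.486, -0.498, 0.514]
force: [0.9, -0.3, -0.2]
finger_gap: 0.0854
```

```bash
python3 s2.py
```

```text
t 5.825 J [-0.283  0.723  1.456  2.267 -0.014  1.288] pos [ 0.6449 -0.1921  0.4629] tilt 2.3 dir -37.0 F [ 0.9 -0.3 -0.2] gap 0.0854
out tilt 2.15 | radial in tool [0.037 0.96  0.278] up in tool [-0.999  0.032  0.024]
```

{"api": "drive_tool", "payload": {
  "series": [
    {"fingers":100,"tx":3,"ty":40,"tz":11.6,"turn":0},
    {"fingers":100,"tx":3,"ty":40,"tz":11.6,"turn":0}
  ]
}}

```text
time_s: 6.08
ee_pos: [0.6528, -0.1936, 0.4424]
ee_rot: [0.497, 0.495, -0.504, 0.505]
force: [-0.1, -0.1, -0.1]
finger_gap: 0.0852
```

```bash
python3 s2.py
```

```text
t 6.075 J [-0.282  0.753  1.456  2.267 -0.015  1.29 ] pos [ 0.6528 -0.1936  0.4424] tilt 0.95 dir -79.7 F [-0.1 -0.1 -0.1] gap 0.0852
out tilt 0.42 | radial in tool [0.007 0.961 0.277] up in tool [-1.     0.003  0.016]
```

{"api": "drive_tool", "payload": {
  "series": [
    {"fingers":100,"tx":28.2,"ty":-14.6,"tz":9.6,"turn":0},
    {"fingers":100,"tx":28.2,"ty":-14.6,"tz":9.6,"turn":0},
    {"fingers":100,"tx":28.2,"ty":-14.6,"tz":9.6,"turn":0},
    {"fingers":100,"tx":28.2,"ty":-14.6,"tz":9.6,"turn":0},
    {"fingers":100,"tx":28.2,"ty":-14.6,"tz":9.6,"turn":0},
    {"fingers":100,"tx":28.2,"ty":-14.6,"tz":9.6,"turn":0},
    {"fingers":100,"tx":28.2,"ty":-14.6,"tz":9.6,"turn":0}
  ]
}}

```text
time_s: 6.95
ee_pos: [0.5059, -0.2942, 0.1611]
ee_rot: [0.497, 0.494, -0.503, 0.505]
force: [0.4, -0.3, -1.1]
finger_gap: 0.0856
```

```bash
python3 s2.py
python3 - <<'E'
from h import *
px,K,e,Rm=cam("wrist")
im=px[:,:,::-1].copy()
tc=np.array([.507,-.294,0])
B=[tc+[sx*.008,sy*.072,.09] for sx,sy in((-1,-1),(1,-1),(1,1),(-1,1))]
for a,b in zip(B,B[1:]+B[:1]):
    u,v=proj([a,b],K,e,Rm); cv2.line(im,tuple(map(int,u)),tuple(map(int,v)),(255,0,255),1)
cv2.imwrite("pics/w1.png",im)
E
```

```text
t 6.95 J [-0.52   0.362 -0.019  1.178 -0.012  1.052] pos [ 0.5059 -0.2942  0.1611] tilt 0.99 dir -74.0 F [ 0.4 -0.3 -1.1] gap 0.0856
out tilt 0.71 | radial in tool [0.012 0.868 0.496] up in tool [-1.     0.005  0.017]
```

View pics/w1.png

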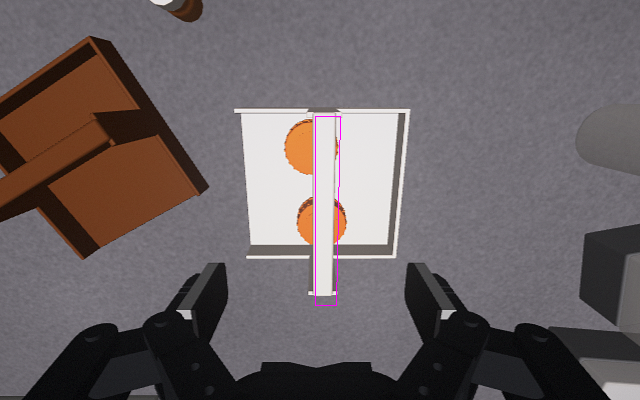

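Run:
```python
from h import *
s=manip.read_state();M=R.from_quat(s["ee_rot"]).as_matrix();print(M.round(4),s["ee_pos"])
px,K,e,Rm=cam("wrist")
print("eye",e)
for uv in [(314,114),(335,112),(314,294),(331,294),(324.5,113),(322.5,294)]:
    P=ray(uv,.09,K,e,Rm); print(uv,P.round(4),"tool",(M.T@(P-s["ee_pos"])).round(4))
```

```text
[[-0.0055  1.     -0.0027]
 [-0.0121 -0.0028 -0.9999]
 [-0.9999 -0.0055  0.0122]] [ 0.49991988 -0.29342019  0.15486966]
eye [ 0.50219839 -0.20973005  0.29844895]
(314, 114) [ 0.5003 -0.2202  0.09  ] tool [ 0.064   0.0006 -0.074 ]
(335, 112) [ 0.5139 -0.219   0.09  ] tool [ 0.0639  0.0141 -0.0752]
(314, 294) [ 0.4997 -0.3571  0.09  ] tool [0.0656 0.0003 0.0628]
(331, 294) [ 0.5131 -0.3571  0.09  ] tool [0.0656 0.0137 0.0628]
(324.5, 113) [ 0.5071 -0.2196  0.09  ] tool [ 0.0639  0.0073 -0.0746]
(322.5, 294) [ 0.5064 -0.3571  0.09  ] tool [0.0656 0.007  0.0628]
```

```bash
python3 s2.py; python3 s2.py
```

```text
t 7.05 J [-0.522  0.364 -0.024  1.18  -0.013  1.052] pos [ 0.502  -0.2931  0.1578] tilt 0.74 dir -107.5 F [-0.3  0.4  0.1] gap 0.0852
out tilt 0.16 | radial in tool [0.003 0.869 0.496] up in tool [-1.    -0.004  0.012]
t 7.05 J [-0.522  0.364 -0.024  1.18  -0.013  1.052] pos [ 0.502  -0.2931  0.1578] tilt 0.74 dir -107.5 F [-0.3  0.4  0.1] gap 0.0852
out tilt 0.16 | radial in tool [0.003 0.869 0.496] up in tool [-1.    -0.004  0.012]
```

{"api": "drive_tool", "payload": {
  "series": [
    {"fingers":100,"tx":0,"ty":0,"tz":0,"turn":0},
    {"fingers":100,"tx":0,"ty":0,"tz":0,"turn":0}
  ]
}}

```text
time_s: 7.3
ee_pos: [0.5096, -0.2944, 0.1647]
ee_rot: [0.498, 0.493, -0.503, 0.507]
force: [-0.2, 0.3, 0.8]
finger_gap: 0.0852
```

```bash
python3 s2.py
```

```text
t 7.3 J [-0.518  0.362 -0.009  1.184 -0.012  1.053] pos [ 0.5096 -0.2944  0.1647] tilt 1.16 dir -65.5 F [-0.2  0.3  0.8] gap 0.0852
out tilt 0.94 | radial in tool [0.016 0.869 0.494] up in tool [-1.     0.008  0.018]
```

{"api": "drive_tool", "payload": {
  "series": [
    {"fingers":100,"tx":0,"ty":0,"tz":0,"turn":0}
  ]
}}

```text
time_s: 7.42
ee_pos: [0.5091, -0.2941, 0.1641]
ee_rot: [0.497, 0.493, -0.503, 0.506]
force: [-1.1, -0.3, 0.3]
finger_gap: 0.0857
```

```bash
python3 s2.py
```

```text
t 7.425 J [-0.518  0.362 -0.01   1.183 -0.012  1.053] pos [ 0.5091 -0.2941  0.1641] tilt 1.12 dir -67.4 F [-1.1 -0.3  0.3] gap 0.0857
out tilt 0.89 | radial in tool [0.016 0.869 0.494] up in tool [-1.     0.008  0.018]
```

{"api": "drive_tool", "payload": {
  "series": [
    {"fingers":100,"tx":0,"ty":0,"tz":0,"turn":0}
  ]
}}

```text
time_s: 7.55
ee_pos: [0.5084, -0.294, 0.1635]
ee_rot: [0.497, 0.494, -0.503, 0.506]
force: [0.6, -0.1, 0.3]
finger_gap: 0.0856
```

```bash
python3 s2.py
```

```text
t 7.55 J [-0.518  0.362 -0.011  1.183 -0.012  1.053] pos [ 0.5084 -0.294   0.1635] tilt 1.07 dir -69.8 F [ 0.6 -0.1  0.3] gap 0.0856
out tilt 0.82 | radial in tool [0.014 0.869 0.495] up in tool [-1.     0.006  0.018]
```

{"api": "drive_tool", "payload": {
  "series": [
    {"fingers":100,"tx":3,"ty":0,"tz":-0.4,"turn":0},
    {"fingers":100,"tx":6,"ty":0,"tz":-0.4,"turn":0},
    {"fingers":100,"tx":8.5,"ty":0,"tz":-0.4,"turn":0},
    {"fingers":100,"tx":10.2,"ty":0,"tz":-0.4,"turn":0},
    {"fingers":100,"tx":10.2,"ty":0,"tz":-0.4,"turn":0},
    {"fingers":100,"tx":10.2,"ty":0,"tz":-0.4,"turn":0},
    {"fingers":100,"tx":10.2,"ty":0,"tz":-0.4,"turn":0}
  ]
}}

```text
time_s: 8.43
ee_pos: [0.5089, -0.2921, 0.0619]
ee_rot: [0.498, 0.494, -0.503, 0.506]
force: [-1.1, -0.2, 0.7]
finger_gap: 0.0853
```

```bash
python3 s2.py;  python3 - <<'E'
from h import *
px,K,e,Rm=cam("wrist"); cv2.imwrite("pics/w2.png",px[:,:,::-1])
E
```

```text
t 8.425 J [-0.515  0.435 -0.176  0.945 -0.012  1.057] pos [ 0.5089 -0.2921  0.0619] tilt 1.09 dir -68.8 F [-1.1 -0.2  0.7] gap 0.0853
out tilt 0.85 | radial in tool [0.015 0.871 0.491] up in tool [-1.     0.007  0.018]
```

View pics/w2.png

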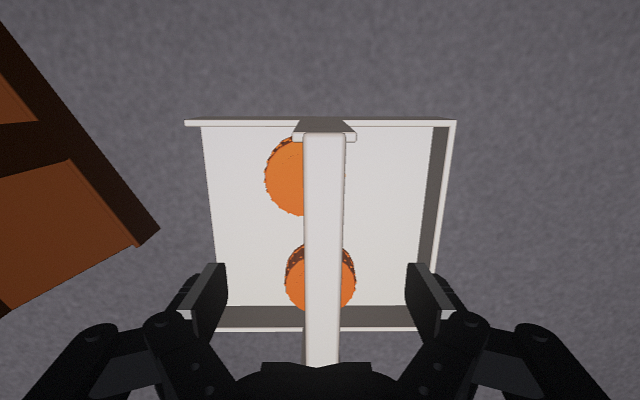

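{"api": "drive_tool", "payload": {
  "series": [
    {"fingers":40,"tx":0.2,"ty":0.1,"tz":0,"turn":0},
    {"fingers":25,"tx":0.2,"ty":0.1,"tz":0,"turn":0},
    {"fingers":0,"tx":0.2,"ty":0.1,"tz":0,"turn":0},
    {"fingers":0,"tx":0.2,"ty":0.1,"tz":0,"turn":0},
    {"fingers":0,"tx":0.2,"ty":0.1,"tz":0,"turn":0},
    {"fingers":0,"tx":0.2,"ty":0.1,"tz":0,"turn":0},
    {"fingers":0,"tx":0.2,"ty":0.1,"tz":0,"turn":0}
  ],
  "grip_force": 80
}}

```text
time_s: 9.35
ee_pos: [0.5095, -0.2919, 0.0591]
ee_rot: [0.497, 0.494, -0.503, 0.506]
force: [2.0, 1.0, 4.1]
finger_gap: 0.015
```

```bash
python3 s2.py;  python3 - <<'E'
from h import *
px,K,e,Rm=cam("wrist"); cv2.imwrite("pics/w3.png",px[:,:,::-1])
E
```

```text
t 9.35 J [-0.514  0.439 -0.177  0.941 -0.012  1.058] pos [ 0.5095 -0.2919  0.0591] tilt 1.05 dir -70.7 F [2.  1.  4.1] gap 0.015
out tilt 0.79 | radial in tool [0.014 0.871 0.491] up in tool [-1.     0.006  0.017]
```

View pics/w3.png

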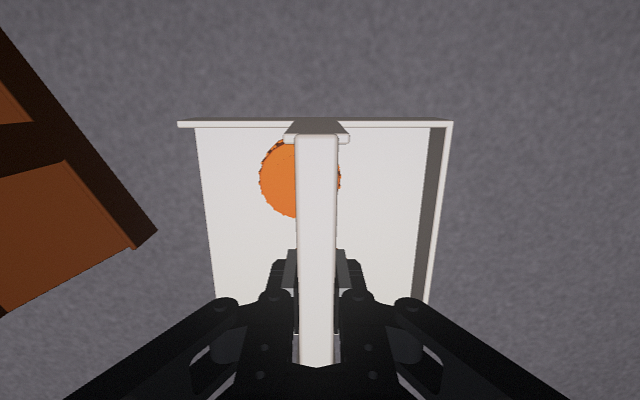

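{"api": "drive_tool", "payload": {
  "series": [
    {"fingers":0,"tx":-0.4,"ty":0,"tz":0,"turn":0},
    {"fingers":0,"tx":-1.2,"ty":0,"tz":0,"turn":0},
    {"fingers":0,"tx":-2.6,"ty":0,"tz":0,"turn":0},
    {"fingers":0,"tx":-4.6,"ty":0,"tz":0,"turn":0},
    {"fingers":0,"tx":-7.2,"ty":0,"tz":0,"turn":0},
    {"fingers":0,"tx":-10,"ty":0,"tz":0,"turn":0},
    {"fingers":0,"tx":-13,"ty":0,"tz":0,"turn":0},
    {"fingers":0,"tx":-16,"ty":0,"tz":0,"turn":0},
    {"fingers":0,"tx":-19,"ty":0,"tz":0,"turn":0},
    {"fingers":0,"tx":-22,"ty":0,"tz":0,"turn":0},
    {"fingers":0,"tx":-25,"ty":0,"tz":0,"turn":0},
    {"fingers":0,"tx":-28,"ty":0,"tz":0,"turn":0},
    {"fingers":0,"tx":-30.5,"ty":0,"tz":0,"turn":0},
    {"fingers":0,"tx":-32.5,"ty":0,"tz":0,"turn":0},
    {"fingers":0,"tx":-34,"ty":0,"tz":0,"turn":0},
    {"fingers":0,"tx":-34.7,"ty":0,"tz":0,"turn":0},
    {"fingers":0,"tx":-35,"ty":0,"tz":0,"turn":0}
  ]
}}

```text
time_s: 11.52
ee_pos: [0.5073, -0.2858, 0.4092]
ee_rot: [0.497, 0.494, -0.503, 0.505]
force: [0.7, 0.3, -3.8]
finger_gap: 0.0149
```

```bash
python3 s2.py;  python3 - <<'E'
from h import *
px,K,e,Rm=cam("wrist"); cv2.imwrite("pics/w4.png",px[:,:,::-1])
px,K,e,Rm=cam("scene"); cv2.imwrite("pics/s4.png",px[:,:,::-1])
E
```

```text
t 11.525 J [-0.507  0.355  0.606  1.809 -0.012  1.065] pos [ 0.5073 -0.2858  0.4092] tilt 1.04 dir -71.7 F [ 0.7  0.3 -3.8] gap 0.0149
out tilt 0.76 | radial in tool [0.013 0.875 0.484] up in tool [-1.     0.006  0.017]
```

View pics/s4.png

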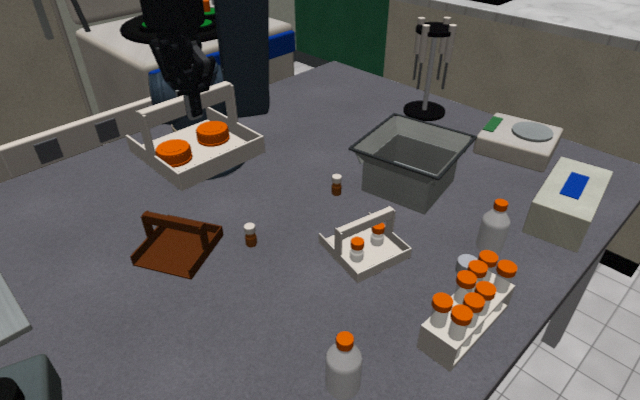

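View pics/w4.png

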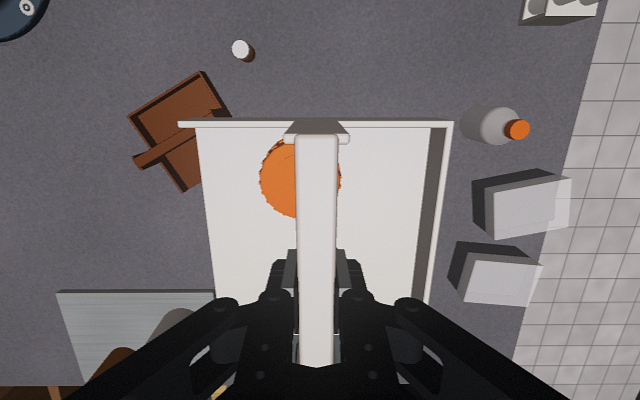

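{"api": "drive_tool", "payload": {
  "series": [
    {"fingers":0,"tx":0,"ty":0,"tz":-0.4,"turn":0},
    {"fingers":0,"tx":-0.1,"ty":0.1,"tz":-1.4,"turn":0},
    {"fingers":0,"tx":-0.2,"ty":0.3,"tz":-3,"turn":0},
    {"fingers":0,"tx":-0.4,"ty":0.5,"tz":-5.4,"turn":0},
    {"fingers":0,"tx":-0.7,"ty":0.8,"tz":-8.6,"turn":0},
    {"fingers":0,"tx":-1.0,"ty":1.2,"tz":-12.5,"turn":0},
    {"fingers":0,"tx":-1.4,"ty":1.6,"tz":-16.9,"turn":0},
    {"fingers":0,"tx":-1.7,"ty":2.1,"tz":-21.6,"turn":0},
    {"fingers":0,"tx":-2.1,"ty":2.5,"tz":-26.3,"turn":0},
    {"fingers":0,"tx":-2.5,"ty":3,"tz":-31,"turn":0},
    {"fingers":0,"tx":-2.9,"ty":3.5,"tz":-35.7,"turn":0},
    {"fingers":0,"tx":-3.3,"ty":3.9,"tz":-40.4,"turn":0},
    {"fingers":0,"tx":-3.6,"ty":4.4,"tz":-45.1,"turn":0},
    {"fingers":0,"tx":-4,"ty":4.8,"tz":-49.5,"turn":0},
    {"fingers":0,"tx":-4.3,"ty":5.2,"tz":-53.4,"turn":0},
    {"fingers":0,"tx":-4.6,"ty":5.5,"tz":-56.6,"turn":0},
    {"fingers":0,"tx":-4.8,"ty":5.7,"tz":-59,"turn":0},
    {"fingers":0,"tx":-4.9,"ty":5.9,"tz":-60.6,"turn":0},
    {"fingers":0,"tx":-5,"ty":6,"tz":-61.6,"turn":0},
    {"fingers":0,"tx":-5,"ty":6,"tz":-62,"turn":0}
  ]
}}

```text
time_s: 14.12
ee_pos: [0.5673, 0.3363, 0.4483]
ee_rot: [0.497, 0.495, -0.503, 0.506]
force: [0.0, -0.4, -3.2]
finger_gap: 0.0147
```

```bash
python3 s2.py
```

```text
t 14.125 J [ 0.543  0.656  1.259  2.178 -0.017  2.114] pos [0.5673 0.3363 0.4483] tilt 1.01 dir -73.2 F [ 0.  -0.4 -3.2] gap 0.0147
out tilt -0.25 | radial in tool [-0.004  0.856 -0.517] up in tool [-1.     0.005  0.017]
```

{"api": "drive_tool", "payload": {
  "series": [
    {"fingers":0,"tx":0,"ty":0,"tz":0,"turn":-0.04},
    {"fingers":0,"tx":0,"ty":0,"tz":0,"turn":-0.14},
    {"fingers":0,"tx":0,"ty":0,"tz":0,"turn":-0.3},
    {"fingers":0,"tx":0,"ty":0,"tz":0,"turn":-0.46},
    {"fingers":0,"tx":0,"ty":0,"tz":0,"turn":-0.62},
    {"fingers":0,"tx":0,"ty":0,"tz":0,"turn":-0.78},
    {"fingers":0,"tx":0,"ty":0,"tz":0,"turn":-0.94},
    {"fingers":0,"tx":0,"ty":0,"tz":0,"turn":-1.1},
    {"fingers":0,"tx":0,"ty":0,"tz":0,"turn":-1.26},
    {"fingers":0,"tx":0,"ty":0,"tz":0,"turn":-1.42},
    {"fingers":0,"tx":0,"ty":0,"tz":0,"turn":-1.58},
    {"fingers":0,"tx":0,"ty":0,"tz":0,"turn":-1.74},
    {"fingers":0,"tx":0,"ty":0,"tz":0,"turn":-1.9},
    {"fingers":0,"tx":0,"ty":0,"tz":0,"turn":-2.02},
    {"fingers":0,"tx":0,"ty":0,"tz":0,"turn":-2.09},
    {"fingers":0,"tx":0,"ty":0,"tz":0,"turn":-2.114},
    {"fingers":0,"tx":0,"ty":0,"tz":0,"turn":-2.114}
  ]
}}

```text
time_s: 16.25
ee_pos: [0.5676, 0.3348, 0.4488]
ee_rot: [-0.195, 0.681, 0.183, 0.682]
force: [-0.5, 0.4, -2.3]
finger_gap: 0.0152
```

```bash
python3 s2.py;  python3 - <<'E'
from h import *
px,K,e,Rm=cam("wrist"); cv2.imwrite("pics/w5.png",px[:,:,::-1])
px,K,e,Rm=cam("scene"); cv2.imwrite("pics/s5.png",px[:,:,::-1])
E
```

```text
t 16.25 J [ 0.541  0.654  1.257  2.177 -0.017 -0.   ] pos [0.5676 0.3348 0.4488] tilt 1.02 dir -71.7 F [-0.5  0.4 -2.3] gap 0.0152
out tilt -0.22 | radial in tool [-0.004 -0.     1.   ] up in tool [-1.    -0.017 -0.004]
```

View pics/s5.png

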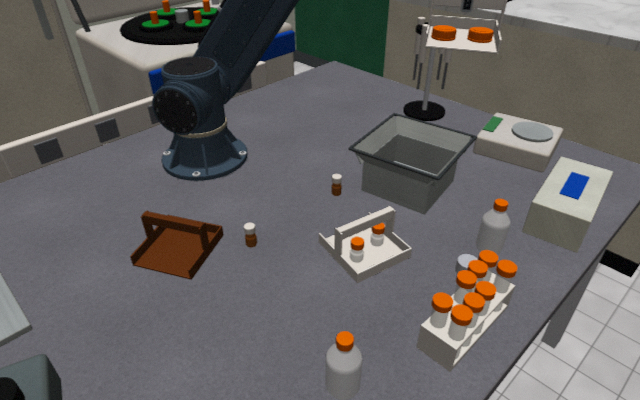

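{"api": "drive_tool", "payload": {
  "series": [
    {"fingers":0,"tx":0.2,"ty":0,"tz":0.8,"turn":0},
    {"fingers":0,"tx":0.5,"ty":0,"tz":1.6,"turn":0},
    {"fingers":0,"tx":0.5,"ty":0,"tz":2.4,"turn":0},
    {"fingers":0,"tx":-1,"ty":0,"tz":2.4,"turn":0},
    {"fingers":0,"tx":-3,"ty":0,"tz":2.4,"turn":0},
    {"fingers":0,"tx":-5,"ty":0,"tz":2.4,"turn":0},
    {"fingers":0,"tx":-7,"ty":0,"tz":2.4,"turn":0},
    {"fingers":0,"tx":-7,"ty":0,"tz":2.4,"turn":0}
  ]
}}

```text
time_s: 17.35
ee_pos: [0.5614, 0.3322, 0.4825]
ee_rot: [-0.191, 0.665, 0.187, 0.697]
force: [-0.5, 0.1, -2.5]
finger_gap: 0.0149
```

```bash
python3 s2.py
```

```text
t 17.35 J [ 0.543  0.674  1.413  2.267 -0.018 -0.   ] pos [0.5614 0.3322 0.4825] tilt 2.64 dir 8.6 F [-0.5  0.1 -2.5] gap 0.0149
out tilt 2.44 | radial in tool [0.043 0.001 0.999] up in tool [-0.999 -0.018  0.043]
```

{"api": "drive_tool", "payload": {
  "series": [
    {"fingers":0,"tx":-2,"ty":0,"tz":0.5,"turn":0},
    {"fingers":0,"tx":-4.5,"ty":0,"tz":1,"turn":0},
    {"fingers":0,"tx":-7.5,"ty":0,"tz":1,"turn":0},
    {"fingers":0,"tx":-10,"ty":0,"tz":1,"turn":0}
  ]
}}

```text
time_s: 17.85
ee_pos: [0.5355, 0.3181, 0.5253]
ee_rot: [-0.187, 0.647, 0.192, 0.714]
force: [-0.0, -1.1, -3.1]
finger_gap: 0.0149
```

```bash
python3 s2.py
```

```text
t 17.85 J [ 5.450e-01  5.930e-01  1.384e+00  2.267e+00 -1.800e-02  1.000e-03] pos [0.5355 0.3181 0.5253] tilt 5.5 dir 20.2 F [-0.  -1.1 -3.1] gap 0.0149
out tilt 5.4 | radial in tool [0.094 0.003 0.996] up in tool [-0.995 -0.018  0.094]
```

{"api": "drive_tool", "payload": {
  "series": [
    {"fingers":0,"tx":-2.5,"ty":0,"tz":0,"turn":0},
    {"fingers":0,"tx":-5,"ty":0,"tz":0,"turn":0},
    {"fingers":0,"tx":-10,"ty":0,"tz":0,"turn":0},
    {"fingers":0,"tx":-20,"ty":0,"tz":0,"turn":0}
  ]
}}

```text
time_s: 18.35
ee_pos: [0.4882, 0.2916, 0.5767]
ee_rot: [-0.182, 0.628, 0.197, 0.73]
force: [0.5, 0.2, -2.5]
finger_gap: 0.0151
```

```bash
python3 s2.py
```

```text
t 18.35 J [ 0.549  0.469  1.31   2.267 -0.019  0.004] pos [0.4882 0.2916 0.5767] tilt 8.37 dir 23.9 F [ 0.5  0.2 -2.5] gap 0.0151
out tilt 8.3 | radial in tool [0.144 0.007 0.99 ] up in tool [-0.989 -0.018  0.144]
```

{"api": "drive_tool", "payload": {
  "series": [
    {"fingers":0,"tx":-2,"ty":0,"tz":3,"turn":0},
    {"fingers":0,"tx":-4,"ty":0,"tz":5,"turn":0},
    {"fingers":0,"tx":-8,"ty":0,"tz":6,"turn":0},
    {"fingers":0,"tx":-16,"ty":0,"tz":8,"turn":0},
    {"fingers":0,"tx":-24,"ty":0,"tz":10,"turn":0}
  ]
}}

```text
time_s: 18.98
ee_pos: [0.4825, 0.2897, 0.5997]
ee_rot: [-0.176, 0.608, 0.201, 0.747]
force: [-0.4, -0.6, -2.7]
finger_gap: 0.0149
```

```bash
python3 s2.py
```

```text
t 18.975 J [ 0.552  0.445  1.34   2.267 -0.02   0.006] pos [0.4825 0.2897 0.5997] tilt 11.44 dir 25.8 F [-0.4 -0.6 -2.7] gap 0.0149
out tilt 11.38 | radial in tool [0.197 0.01  0.98 ] up in tool [-0.98  -0.019  0.198]
```

{"api": "drive_tool", "payload": {
  "series": [
    {"fingers":0,"tx":-1,"ty":0,"tz":5,"turn":0},
    {"fingers":0,"tx":-4,"ty":0,"tz":9,"turn":0},
    {"fingers":0,"tx":-20,"ty":0,"tz":15,"turn":0},
    {"fingers":0,"tx":-40,"ty":0,"tz":20,"turn":0}
  ]
}}

```text
time_s: 19.48
ee_pos: [0.5081, 0.3062, 0.6104]
ee_rot: [-0.169, 0.582, 0.208, 0.768]
force: [-0.7, 0.3, -2.7]
finger_gap: 0.015
```

```bash
python3 s2.py
```

```text
t 19.475 J [ 0.553  0.491  1.457  2.268 -0.021  0.006] pos [0.5081 0.3062 0.6104] tilt 15.45 dir 27.2 F [-0.7  0.3 -2.7] gap 0.015
out tilt 15.4 | radial in tool [0.266 0.011 0.964] up in tool [-0.964 -0.018  0.266]
```

{"api": "drive_tool", "payload": {
  "series": [
    {"fingers":0,"tx":-20,"ty":0,"tz":10,"turn":0},
    {"fingers":0,"tx":-40,"ty":0,"tz":20,"turn":0}
  ]
}}

```text
time_s: 19.73
ee_pos: [0.488, 0.2955, 0.6416]
ee_rot: [-0.164, 0.561, 0.212, 0.783]
force: [0.3, 1.1, -3.6]
finger_gap: 0.0153
```

```bash
python3 s2.py
```

```text
t 19.725 J [ 0.556  0.438  1.458  2.267 -0.022  0.008] pos [0.488  0.2955 0.6416] tilt 18.55 dir 27.9 F [ 0.3  1.1 -3.6] gap 0.0153
out tilt 18.5 | radial in tool [0.317 0.014 0.948] up in tool [-0.948 -0.018  0.318]
```

{"api": "drive_tool", "payload": {
  "series": [
    {"fingers":0,"tx":-20,"ty":0,"tz":7.5,"turn":0},
    {"fingers":0,"tx":-40,"ty":0,"tz":15,"turn":0}
  ]
}}

```text
time_s: 19.98
ee_pos: [0.4654, 0.2831, 0.6728]
ee_rot: [-0.158, 0.539, 0.217, 0.799]
force: [-0.5, -1.0, -3.9]
finger_gap: 0.0154
```

```bash
python3 s2.py
```

```text
t 19.975 J [ 0.56   0.382  1.458  2.267 -0.024  0.01 ] pos [0.4654 0.2831 0.6728] tilt 21.76 dir 28.4 F [-0.5 -1.  -3.9] gap 0.0154
out tilt 21.72 | radial in tool [0.37  0.018 0.929] up in tool [-0.929 -0.018  0.37 ]
```

{"api": "drive_tool", "payload": {
  "series": [
    {"fingers":0,"tx":-20,"ty":0,"tz":10,"turn":0},
    {"fingers":0,"tx":-40,"ty":0,"tz":20,"turn":0}
  ]
}}

```text
time_s: 20.23
ee_pos: [0.4442, 0.2713, 0.6992]
ee_rot: [-0.152, 0.519, 0.221, 0.812]
force: [0.1, 0.1, -3.6]
finger_gap: 0.0147
```

```bash
python3 s2.py
```

```text
t 20.225 J [ 0.563  0.333  1.458  2.267 -0.025  0.012] pos [0.4442 0.2713 0.6992] tilt 24.6 dir 28.8 F [ 0.1  0.1 -3.6] gap 0.0147
out tilt 24.55 | radial in tool [0.415 0.021 0.909] up in tool [-0.909 -0.018  0.416]
```

{"api": "drive_tool", "payload": {
  "series": [
    {"fingers":0,"tx":-20,"ty":0,"tz":11,"turn":0},
    {"fingers":0,"tx":-40,"ty":0,"tz":22,"turn":0}
  ]
}}

```text
time_s: 20.48
ee_pos: [0.4226, 0.2594, 0.7235]
ee_rot: [-0.147, 0.499, 0.224, 0.824]
force: [0.4, -0.8, -3.1]
finger_gap: 0.0148
```

```bash
python3 s2.py;  python3 - <<'E'
from h import *
px,K,e,Rm=cam("wrist"); cv2.imwrite("pics/w6.png",px[:,:,::-1])
E
```

```text
t 20.475 J [ 0.568  0.285  1.458  2.267 -0.028  0.014] pos [0.4226 0.2594 0.7235] tilt 27.34 dir 29.1 F [ 0.4 -0.8 -3.1] gap 0.0148
out tilt 27.28 | radial in tool [0.458 0.025 0.888] up in tool [-0.888 -0.018  0.459]
```

View pics/w6.png

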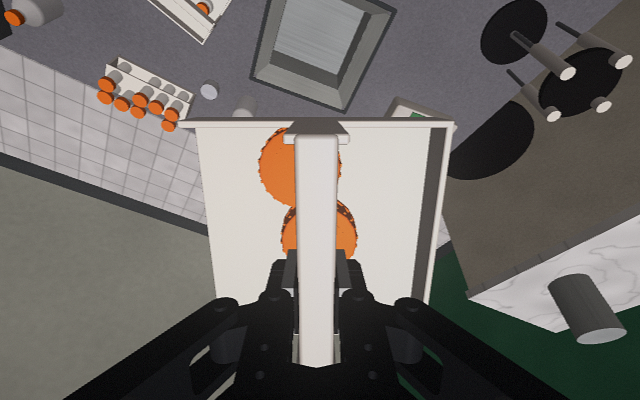

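{"api": "drive_tool", "payload": {
  "series": [
    {"fingers":0,"tx":-20,"ty":0,"tz":11,"turn":0},
    {"fingers":0,"tx":-40,"ty":0,"tz":22,"turn":0}
  ]
}}

```text
time_s: 20.78
ee_pos: [0.4001, 0.2467, 0.7467]
ee_rot: [-0.141, 0.479, 0.228, 0.836]
force: [-0.1, 0.3, -2.1]
finger_gap: 0.0145
```

```bash
python3 s2.py
```

```text
t 20.775 J [ 0.573  0.237  1.458  2.267 -0.031  0.017] pos [0.4001 0.2467 0.7467] tilt 30.09 dir 29.3 F [-0.1  0.3 -2.1] gap 0.0145
out tilt 30.03 | radial in tool [0.5   0.03  0.865] up in tool [-0.865 -0.018  0.501]
```

{"api": "drive_tool", "payload": {
  "series": [
    {"fingers":0,"tx":-20,"ty":0,"tz":12,"turn":0},
    {"fingers":0,"tx":-40,"ty":0,"tz":24,"turn":0}
  ]
}}

```text
time_s: 21.02
ee_pos: [0.3773, 0.2338, 0.768]
ee_rot: [-0.136, 0.459, 0.231, 0.847]
force: [0.2, -0.1, -2.9]
finger_gap: 0.0152
```

```bash
python3 s2.py
```

```text
t 21.025 J [ 0.578  0.19   1.458  2.267 -0.034  0.021] pos [0.3773 0.2338 0.768 ] tilt 32.76 dir 29.5 F [ 0.2 -0.1 -2.9] gap 0.0152
out tilt 32.69 | radial in tool [0.54  0.036 0.841] up in tool [-0.841 -0.018  0.541]
```

{"api": "drive_tool", "payload": {
  "series": [
    {"fingers":0,"tx":-20,"ty":0,"tz":12,"turn":0},
    {"fingers":0,"tx":-40,"ty":0,"tz":24,"turn":0}
  ]
}}

```text
time_s: 21.28
ee_pos: [0.3542, 0.2205, 0.7877]
ee_rot: [-0.13, 0.44, 0.234, 0.857]
force: [-0.6, 0.7, -3.3]
finger_gap: 0.0149
```

```bash
python3 s2.py
```

```text
t 21.275 J [ 0.585  0.145  1.458  2.267 -0.039  0.025] pos [0.3542 0.2205 0.7877] tilt 35.4 dir 29.7 F [-0.6  0.7 -3.3] gap 0.0149
out tilt 35.3 | radial in tool [0.578 0.043 0.815] up in tool [-0.815 -0.017  0.579]
```

{"api": "drive_tool", "payload": {
  "series": [
    {"fingers":0,"tx":-20,"ty":0,"tz":12,"turn":0},
    {"fingers":0,"tx":-40,"ty":0,"tz":24,"turn":0}
  ]
}}

```text
time_s: 21.52
ee_pos: [0.3304, 0.2066, 0.8062]
ee_rot: [-0.125, 0.42, 0.238, 0.867]
force: [0.0, -0.3, -3.0]
finger_gap: 0.0148
```

```bash
python3 s2.py
```

```text
t 21.525 J [ 0.594  0.099  1.458  2.267 -0.044  0.03 ] pos [0.3304 0.2066 0.8062] tilt 38.03 dir 29.9 F [ 0.  -0.3 -3. ] gap 0.0148
out tilt 37.91 | radial in tool [0.614 0.051 0.787] up in tool [-0.788 -0.017  0.616]
```

```bash
cat > tray.py <<'E'
from h import *
def corners(M,p,turn=0):
    T=M@R.from_euler('x',turn).as_matrix()
    # tray pts -> tool coords: x_tool=.0591-z? TCP at tray z=.0591
    f=lambda x,y,z: T@np.array([.0591-z, x, -y])+p
    return {n:f(*v).round(3) for n,v in dict(mxpy=(-.075,.072,0),mxmy=(-.075,-.072,0),pxpy=(.075,.072,0),pxmy=(.075,-.072,0),edge=(-.075,0,.004)).items()}
E
python3 - <<'E'
from tray import *
from fk import *
s=manip.read_state();M=R.from_quat(s["ee_rot"]).as_matrix();p=s["ee_pos"];a=M[:,0]
bc=np.array([.5048,.2988,0]); u=np.array([a[0],a[1],0]);u/=np.linalg.norm(u)
for t in (0,np.pi/4,np.pi/2): 
    c=corners(M,0*p,t); print(t,c)
e=corners(M,0*p,np.pi/2)["edge"]
tgt=bc+.035*u+[0,0,.175]-e
print("TCP target",tgt,"delta world",tgt-p,"delta tool cm",(100*M.T@(tgt-p)).round(1))
D2=np.vstack([D,[.099,1.458,2.267,np.hypot(*p[:2]),p[2]],[.438,1.458,2.267,np.hypot(.488,.2955),.6416],[.435,-.176,.945,np.hypot(.5089,.2921),.0619]])
sf=fit(D2);print(sf.x.round(4),np.abs(sf.fun).max())
P=np.pi/2-np.radians(38)
for nm,pt in (("tgt",tgt),("hi",tgt+[0,0,.15]),("hi2",tgt+[0,0,.3])):
    r=np.hypot(*pt[:2])
    q=least_squares(lambda q:np.r_[fk(q,sf.x)-[r,pt[2]],q[0]-q[1]+q[2]-P],[.3,.8,1.5]); print(nm,pt.round(3),q.x.round(3),q.cost)
E
```

```text
0 {'mxpy': array([ 0.022, -0.076, -0.09 ]), 'mxmy': array([ 0.118, -0.016, -0.001]), 'pxpy': array([-0.055,  0.052, -0.092]), 'pxmy': array([ 0.041,  0.112, -0.003]), 'edge': array([ 0.068, -0.047, -0.042])}
0.7853981633974483 {'mxpy': array([-0.037, -0.027, -0.111]), 'mxmy': array([ 0.084, -0.072, -0.046]), 'pxpy': array([-0.021,  0.108, -0.047]), 'pxmy': array([0.1  , 0.063, 0.017]), 'edge': array([ 0.021, -0.051, -0.075])}
1.5707963267948966 {'mxpy': array([-0.056,  0.049, -0.094]), 'mxmy': array([ 0.019, -0.075, -0.092]), 'pxpy': array([ 0.045,  0.111, -0.002]), 'pxmy': array([ 0.119, -0.012,  0.001]), 'edge': array([-0.021, -0.014, -0.09 ])}
TCP target [0.55614664 0.33023793 0.265     ] delta world [ 0.22574877  0.12365145 -0.5412295 ] delta tool cm [ 58.5  -0.2 -13.1]
[ 1.952e-01  5.731e-01 -5.000e-04  3.970e-01 -6.390e-02  4.466e-01] 0.0002230904964240842
tgt [0.556 0.33  0.265] [ 0.009 -0.446  0.452] 1.829826384646148e-17
hi [0.556 0.33  0.415] [-0.043 -0.109  0.842] 2.2942016978014255e-17
hi2 [0.556 0.33  0.565] [0.007 0.327 1.227] 5.541373960586504e-21
```

{"api": "drive_tool", "payload": {
  "series": [
    {"fingers":0,"tx":0.6,"ty":0,"tz":-0.1,"turn":0},
    {"fingers":0,"tx":2,"ty":0,"tz":-0.4,"turn":0},
    {"fingers":0,"tx":4.5,"ty":0,"tz":-1,"turn":0},
    {"fingers":0,"tx":8,"ty":0,"tz":-1.8,"turn":0},
    {"fingers":0,"tx":12.5,"ty":0,"tz":-2.8,"turn":0},
    {"fingers":0,"tx":17.5,"ty":0,"tz":-3.9,"turn":0},
    {"fingers":0,"tx":22.5,"ty":-0.1,"tz":-5,"turn":0},
    {"fingers":0,"tx":27.5,"ty":-0.1,"tz":-6.2,"turn":0},
    {"fingers":0,"tx":32.5,"ty":-0.1,"tz":-7.3,"turn":0},
    {"fingers":0,"tx":37.5,"ty":-0.1,"tz":-8.4,"turn":0},
    {"fingers":0,"tx":42.5,"ty":-0.1,"tz":-9.5,"turn":0},
    {"fingers":0,"tx":47,"ty":-0.2,"tz":-10.5,"turn":0},
    {"fingers":0,"tx":51,"ty":-0.2,"tz":-11.4,"turn":0},
    {"fingers":0,"tx":54,"ty":-0.2,"tz":-12.1,"turn":0},
    {"fingers":0,"tx":56.2,"ty":-0.2,"tz":-12.6,"turn":0},
    {"fingers":0,"tx":57.6,"ty":-0.2,"tz":-12.9,"turn":0},
    {"fingers":0,"tx":58.3,"ty":-0.2,"tz":-13.1,"turn":0},
    {"fingers":0,"tx":58.5,"ty":-0.2,"tz":-13.1,"turn":0},
    {"fingers":0,"tx":58.5,"ty":-0.2,"tz":-13.1,"turn":0}
  ]
}}

```text
time_s: 23.9
ee_pos: [0.5566, 0.33, 0.2635]
ee_rot: [-0.125, 0.421, 0.237, 0.866]
force: [0.8, -0.2, -1.8]
finger_gap: 0.0149
```

```bash
python3 s2.py;  python3 - <<'E'
from h import *
px,K,e,Rm=cam("wrist"); cv2.imwrite("pics/w7.png",px[:,:,::-1])
px,K,e,Rm=cam("scene"); cv2.imwrite("pics/s7.png",px[:,:,::-1])
E
```

```text
t 23.9 J [ 0.541  0.012 -0.445  0.452 -0.012 -0.012] pos [0.5566 0.33   0.2635] tilt 37.91 dir 29.9 F [ 0.8 -0.2 -1.8] gap 0.0149
out tilt 37.9 | radial in tool [ 0.614 -0.002  0.789] up in tool [-0.789 -0.017  0.614]
```

View pics/s7.png

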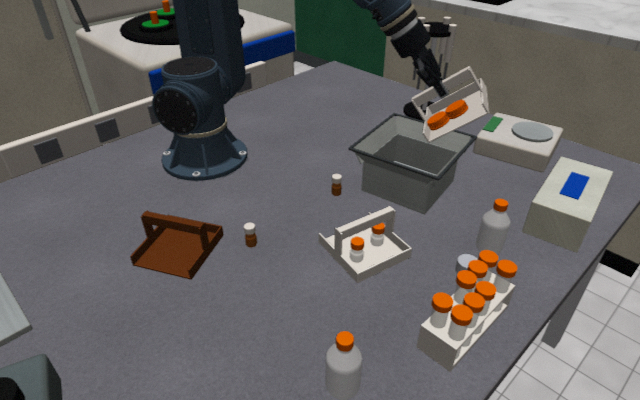

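View pics/w7.png

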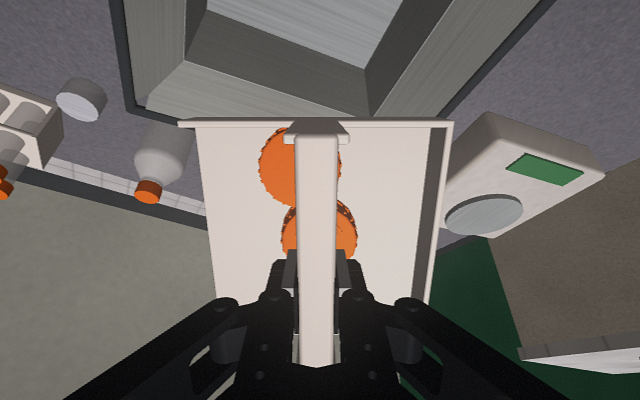

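{"api": "drive_tool", "payload": {
  "series": [
    {"fingers":0,"tx":0,"ty":0,"tz":0,"turn":0.06},
    {"fingers":0,"tx":0,"ty":0,"tz":0,"turn":0.2},
    {"fingers":0,"tx":0,"ty":0,"tz":0,"turn":0.36},
    {"fingers":0,"tx":0,"ty":0,"tz":0,"turn":0.54},
    {"fingers":0,"tx":0,"ty":0,"tz":0,"turn":0.72},
    {"fingers":0,"tx":0,"ty":0,"tz":0,"turn":0.9},
    {"fingers":0,"tx":0,"ty":0,"tz":0,"turn":1.08},
    {"fingers":0,"tx":0,"ty":0,"tz":0,"turn":1.26},
    {"fingers":0,"tx":0,"ty":0,"tz":0,"turn":1.42},
    {"fingers":0,"tx":0,"ty":0,"tz":0,"turn":1.54},
    {"fingers":0,"tx":0,"ty":0,"tz":0,"turn":1.6},
    {"fingers":0,"tx":0,"ty":0,"tz":0,"turn":1.6},
    {"fingers":0,"tx":0,"ty":0,"tz":0,"turn":1.6},
    {"fingers":0,"tx":0,"ty":0,"tz":0,"turn":1.6}
  ]
}}

```text
time_s: 25.75
ee_pos: [0.5565, 0.3299, 0.2629]
ee_rot: [0.534, 0.464, -0.137, 0.694]
force: [0.2, -0.4, -2.8]
finger_gap: 0.0152
```

```bash
python3 s2.py;  python3 - <<'E'
from h import *
px,K,e,Rm=cam("wrist"); cv2.imwrite("pics/w8.png",px[:,:,::-1])
px,K,e,Rm=cam("scene"); cv2.imwrite("pics/s8.png",px[:,:,::-1])
px,K,e,Rm=cam("top"); cv2.imwrite("pics/t8.png",px[:,:,::-1])
E
```

```text
t 25.75 J [ 0.541  0.012 -0.446  0.452 -0.012  1.587] pos [0.5565 0.3299 0.2629] tilt 37.86 dir 29.9 F [ 0.2 -0.4 -2.8] gap 0.0152
out tilt 37.85 | radial in tool [ 0.614  0.789 -0.02 ] up in tool [-0.79   0.614 -0.   ]
```

View pics/s8.png

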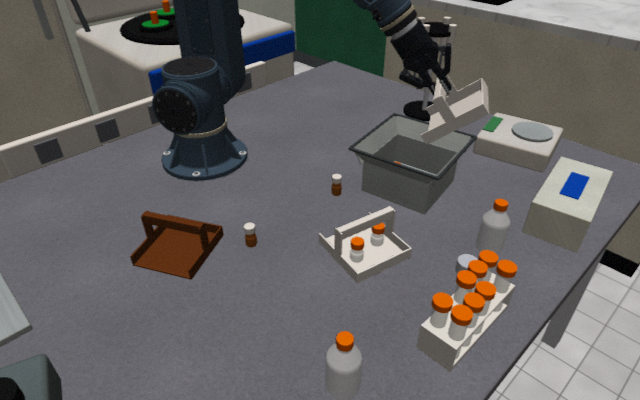

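View pics/w8.png

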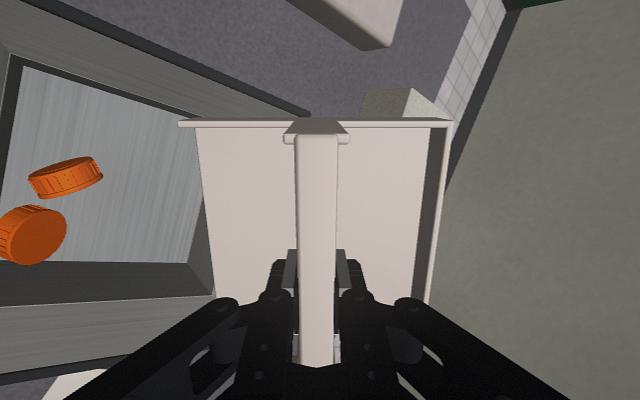

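View pics/t8.png

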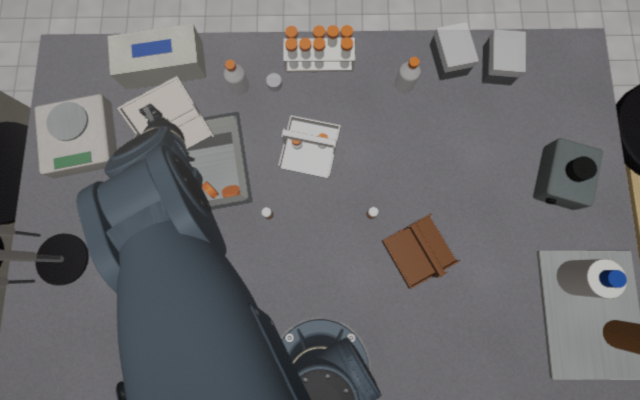

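{"api": "drive_tool", "payload": {
  "series": [
    {"fingers":0,"tx":-2,"ty":-0.4,"tz":0,"turn":0},
    {"fingers":0,"tx":-6,"ty":-1.3,"tz":0,"turn":0},
    {"fingers":0,"tx":-11,"ty":-2.5,"tz":0,"turn":0},
    {"fingers":0,"tx":-16.5,"ty":-3.7,"tz":0,"turn":0},
    {"fingers":0,"tx":-22,"ty":-4.9,"tz":0,"turn":0},
    {"fingers":0,"tx":-27.5,"ty":-6.2,"tz":0,"turn":0},
    {"fingers":0,"tx":-33,"ty":-7.4,"tz":0,"turn":0},
    {"fingers":0,"tx":-38.5,"ty":-8.6,"tz":0,"turn":0},
    {"fingers":0,"tx":-44,"ty":-9.9,"tz":0,"turn":0},
    {"fingers":0,"tx":-49.5,"ty":-11.1,"tz":0,"turn":0},
    {"fingers":0,"tx":-54,"ty":-12.1,"tz":0,"turn":0},
    {"fingers":0,"tx":-57,"ty":-12.8,"tz":0,"turn":0},
    {"fingers":0,"tx":-58.3,"ty":-13,"tz":0,"turn":0},
    {"fingers":0,"tx":-58.3,"ty":-13,"tz":0,"turn":0}
  ]
}}

```text
time_s: 27.65
ee_pos: [0.16, 0.0988, 0.6356]
ee_rot: [0.532, 0.469, -0.145, 0.69]
force: [-1.3, 0.2, -3.0]
finger_gap: 0.0151
```

```bash
python3 s2.py
```

```text
t 27.65 J [ 1.394 -0.532  0.335  1.99  -0.475  2.342] pos [0.16   0.0988 0.6356] tilt 36.71 dir 30.0 F [-1.3  0.2 -3. ] gap 0.0151
out tilt 22.67 | radial in tool [ 0.385  0.508 -0.77 ] up in tool [-0.802  0.598 -0.006]
```

{"api": "drive_tool", "payload": {
  "series": [
    {"fingers":0,"tx":25,"ty":31.5,"tz":0,"turn":0},
    {"fingers":0,"tx":25,"ty":31.5,"tz":0,"turn":0}
  ]
}}

```text
time_s: 27.9
ee_pos: [0.1734, 0.1273, 0.6259]
ee_rot: [0.522, 0.482, -0.153, 0.687]
force: [-0.8, -0.2, -3.4]
finger_gap: 0.0148
```

```bash
python3 s2.py
```

```text
t 27.9 J [ 1.011 -0.519  0.29   1.827 -0.262  1.984] pos [0.1734 0.1273 0.6259] tilt 34.72 dir 30.9 F [-0.8 -0.2 -3.4] gap 0.0148
out tilt 30.49 | radial in tool [ 0.507  0.725 -0.466] up in tool [-0.822  0.57  -0.009]
```

{"api": "drive_tool", "payload": {
  "series": [
    {"fingers":0,"tx":-1,"ty":6,"tz":0,"turn":0},
    {"fingers":0,"tx":-2,"ty":12,"tz":0,"turn":0},
    {"fingers":0,"tx":-3,"ty":18,"tz":0,"turn":0},
    {"fingers":0,"tx":-3.5,"ty":22.5,"tz":0,"turn":0},
    {"fingers":0,"tx":-4,"ty":24.7,"tz":0,"turn":0},
    {"fingers":0,"tx":-4,"ty":24.7,"tz":0,"turn":0}
  ]
}}

```text
time_s: 28.65
ee_pos: [0.3474, 0.2184, 0.7924]
ee_rot: [0.531, 0.471, -0.151, 0.687]
force: [-34.9, -23.2, -21.2]
finger_gap: 0.0147
```

```bash
python3 s2.py
```

```text
t 28.65 J [ 0.592  0.134  1.458  2.268 -0.041  1.643] pos [0.3474 0.2184 0.7924] tilt 36.03 dir 29.9 F [-34.9 -23.2 -21.2] gap 0.0147
out tilt 35.93 | radial in tool [ 0.587  0.806 -0.082] up in tool [-0.809  0.588 -0.009]
```

{"api": "drive_tool", "payload": {
  "series": [
    {"fingers":0,"tx":23,"ty":32,"tz":-3,"turn":0},
    {"fingers":0,"tx":23,"ty":32,"tz":-3,"turn":0}
  ]
}}

```text
time_s: 28.9
ee_pos: [0.4158, 0.2679, 0.7774]
ee_rot: [0.533, 0.47, -0.149, 0.688]
force: [-0.5, 1.1, -1.7]
finger_gap: 0.0151
```

```bash
python3 s2.py
```

```text
t 28.9 J [ 0.6    0.22   1.458  2.175 -0.045  1.649] pos [0.4158 0.2679 0.7774] tilt 36.36 dir 30.0 F [-0.5  1.1 -1.7] gap 0.0151
out tilt 36.24 | radial in tool [ 0.591  0.802 -0.09 ] up in tool [-0.805  0.593 -0.01 ]
```

```bash
cat > sim2.py <<'E'
import numpy as np
p=np.array([.1952,.5731,-.0005,.3970,-.0639,.4466])
lo=np.array([-1.03,-1.14,-1.82])+.002;hi=np.array([1.9,1.46,2.27])-.002
from fk import fk
def pose(q): return np.r_[fk(q,p),q[0]-q[1]+q[2]]
def jac(q):
    J=np.zeros((3,3))
    for i in range(3):
        d=np.zeros(3);d[i]=1e-5;J[:,i]=(pose(q+d)-pose(q-d))/2e-5
    return J
def solve(q,T,lam,W,it):
    for _ in range(it):
        e=(T-pose(q))*W; J=jac(q)*W[:,None]
        q=np.clip(q+J.T@np.linalg.solve(J@J.T+lam**2*np.eye(3),e),lo,hi)
    return q
def call(q,dr,dz,n,lam=.05,w=1.,it=20,step=.0625):
    q=np.array(q,float);T0=pose(q);T=T0+[dr,dz,0];cmd=T0.copy();W=np.array([1,1,w])
    for k in range(n):
        c=pose(q); d=T[:2]-c[:2];L=np.hypot(*d)
        t=np.r_[c[:2]+d*min(1,step/max(L,1e-9)), c[2]+np.clip(T[2]-c[2],-.187,.187)]
        q=solve(q,t,lam,W,it)
    return q
E
python3 - <<'E'
from sim2 import *
P=lambda q:q[0]-q[1]+q[2]
obs=[("B",(.787,1.458,2.268),0,.6,6,(.688,1.457,2.267)),("D",(.666,1.457,2.265),.42,.0,2,(.693,1.456,2.267)),("H",(.134,1.458,2.268),.4,0,2,(.22,1.458,2.175)),("I",(.63,1.456,2.266),.43,-.25,2,(.713,1.457,2.175)),
("G",(.285,1.458,2.267),.0,.45,2,(.237,1.458,2.267))]
for lam in (.01,.1,.3):
  for w in (.2,.5,1,):
    for it in (1,5,30,100):
      r=[np.abs(call(q,a,b,n,lam,w,it)-f).max() for _,q,a,b,n,f in obs]
      print(lam,w,it,np.round(r,3),round(sum(r),3))
E
```

```text
0.01 0.2 1 [0.201 0.281 0.194 0.238 0.328] 1.243
0.01 0.2 5 [0.191 0.218 0.363 0.39  0.373] 1.535
0.01 0.2 30 [0.179 0.199 0.363 0.39  0.253] 1.384
0.01 0.2 100 [0.145 0.191 0.363 0.39  0.101] 1.19
0.01 0.5 1 [1.331 0.404 0.657 0.794 1.428] 4.613
0.01 0.5 5 [0.582 0.292 0.427 0.462 0.025] 1.787
0.01 0.5 30 [1.684 0.248 0.434 0.469 1.339] 4.175
0.01 0.5 100 [2.196 1.914 0.432 0.469 2.413] 7.424
0.01 1 1 [1.743 0.39  0.644 1.025 1.898] 5.699
0.01 1 5 [0.914 0.307 0.372 0.483 0.954] 3.029
0.01 1 30 [0.675 1.445 0.227 0.483 0.626] 3.455
0.01 1 100 [0.865 2.411 0.227 0.482 2.245] 6.229
0.1 0.2 1 [0.165 0.156 0.042 0.043 0.063] 0.468
0.1 0.2 5 [0.18  0.193 0.064 0.061 0.105] 0.603
0.1 0.2 30 [0.181 0.194 0.064 0.061 0.105] 0.606
0.1 0.2 100 [0.181 0.194 0.064 0.061 0.105] 0.606
0.1 0.5 1 [0.041 0.098 0.044 0.048 0.02 ] 0.25
0.1 0.5 5 [0.044 0.104 0.04  0.045 0.019] 0.252
0.1 0.5 30 [0.044 0.104 0.04  0.045 0.019] 0.252
0.1 0.5 100 [0.044 0.104 0.04  0.045 0.019] 0.252
0.1 1 1 [0.002 0.082 0.046 0.05  0.038] 0.218
0.1 1 5 [0.004 0.079 0.044 0.049 0.038] 0.213
0.1 1 30 [0.004 0.079 0.044 0.049 0.038] 0.213
0.1 1 100 [0.004 0.079 0.044 0.049 0.038] 0.213
0.3 0.2 1 [0.175 0.134 0.021 0.026 0.063] 0.418
0.3 0.2 5 [0.236 0.206 0.067 0.064 0.127] 0.699
0.3 0.2 30 [0.238 0.209 0.069 0.065 0.13 ] 0.711
0.3 0.2 100 [0.238 0.209 0.069 0.065 0.13 ] 0.711
0.3 0.5 1 [0.081 0.099 0.023 0.027 0.004] 0.234
0.3 0.5 5 [0.123 0.128 0.044 0.044 0.011] 0.349
0.3 0.5 30 [0.128 0.129 0.044 0.044 0.011] 0.356
0.3 0.5 100 [0.128 0.129 0.044 0.044 0.011] 0.356
0.3 1 1 [0.062 0.083 0.024 0.028 0.016] 0.214
0.3 1 5 [0.12  0.099 0.038 0.043 0.012] 0.312
0.3 1 30 [0.126 0.1   0.038 0.043 0.012] 0.318
0.3 1 100 [0.126 0.1   0.038 0.043 0.012] 0.318
```

{"api": "drive_tool", "payload": {
  "series": [
    {"fingers":0,"tx":5,"ty":3,"tz":-0.5,"turn":0},
    {"fingers":0,"tx":10,"ty":6,"tz":-1,"turn":0},
    {"fingers":0,"tx":15,"ty":9,"tz":-1.5,"turn":0},
    {"fingers":0,"tx":20,"ty":12,"tz":-2,"turn":0},
    {"fingers":0,"tx":22.8,"ty":14,"tz":-2.2,"turn":0}
  ]
}}

```text
time_s: 29.52
ee_pos: [0.6225, 0.4099, 0.674]
ee_rot: [0.532, 0.471, -0.15, 0.687]
force: [0.1, -0.5, -0.8]
finger_gap: 0.0149
```

```bash
python3 s2.py
```

```text
t 29.525 J [ 0.601  0.481  1.406  1.867 -0.046  1.65 ] pos [0.6225 0.4099 0.674 ] tilt 36.11 dir 30.0 F [ 0.1 -0.5 -0.8] gap 0.0149
out tilt 35.98 | radial in tool [ 0.587  0.804 -0.091] up in tool [-0.808  0.589 -0.01 ]
```

{"api": "drive_tool", "payload": {
  "series": [
    {"fingers":0,"tx":-32,"ty":24,"tz":0,"turn":0},
    {"fingers":0,"tx":-32,"ty":24,"tz":0,"turn":0}
  ]
}}

```text
time_s: 29.78
ee_pos: [0.5029, 0.3463, 0.7287]
ee_rot: [0.524, 0.478, -0.159, 0.687]
force: [5.2, 3.6, 4.5]
finger_gap: 0.0147
```

```bash
python3 s2.py
```

```text
t 29.775 J [ 0.636  0.358  1.458  2.069 -0.065  1.676] pos [0.5029 0.3463 0.7287] tilt 34.65 dir 29.9 F [5.2 3.6 4.5] gap 0.0147
out tilt 34.39 | radial in tool [ 0.565  0.816 -0.123] up in tool [-0.823  0.569 -0.006]
```

{"api": "drive_tool", "payload": {
  "series": [
    {"fingers":0,"tx":-5.9,"ty":-3.7,"tz":0.8,"turn":0}
  ]
}}

```text
time_s: 29.9
ee_pos: [0.4663, 0.3173, 0.7585]
ee_rot: [0.533, 0.47, -0.147, 0.688]
force: [-0.6, -1.0, -1.3]
finger_gap: 0.015
```

{"api": "drive_tool", "payload": {
  "series": [
    {"fingers":0,"tx":0,"ty":0,"tz":0,"turn":0}
  ]
}}

```text
time_s: 30.02
ee_pos: [0.4608, 0.3131, 0.7634]
ee_rot: [0.535, 0.468, -0.145, 0.688]
force: [0.7, 0.4, -2.5]
finger_gap: 0.0151
```

```bash
python3 s2.py
```

```text
t 30.025 J [ 0.632  0.284  1.458  2.103 -0.065  1.675] pos [0.4608 0.3131 0.7634] tilt 36.94 dir 30.1 F [ 0.7  0.4 -2.5] gap 0.0151
out tilt 36.69 | radial in tool [ 0.597  0.793 -0.122] up in tool [-0.799  0.601 -0.011]
```

```bash
cat > sim3.py <<'E'
from sim2 import *
from scipy.optimize import fsolve
VM=np.array([2.22,2.79,3.14])*.7*.125
def ikfree(q,T):
    r=fsolve(lambda x:pose(x)-T,q,full_output=True); return r[0],r[2]==1
def call3(q,dr,dz,n,step=.0625,v=False,scale=True):
    q=np.array(q,float);T=pose(q)+[dr,dz,0]
    for k in range(n):
        c=pose(q);d=T-c;L=np.hypot(*d[:2])
        f=min(1,step/max(L,1e-9)); 
        fo=min(1,.187/max(abs(d[2]),1e-9)); f=min(f,fo) 
        for _ in range(40):
            x,ok=ikfree(q,c+d*f)
            if ok and (not scale or (np.abs(x-q)<=VM).all()): break
            f*=.85
        q=np.clip(x,lo,hi)
        if v: print(k,round(f,3),x.round(3),q.round(3))
    return q
if __name__=="__main__":
    obs=[("B",(.787,1.458,2.268),0,.6,6,(.688,1.457,2.267)),("D",(.666,1.457,2.265),.42,.0,2,(.693,1.456,2.267)),("H",(.134,1.458,2.268),.4,0,2,(.22,1.458,2.175)),("I",(.63,1.456,2.266),.43,-.25,2,(.713,1.457,2.175)),
    ("G",(.285,1.458,2.267),.0,.45,2,(.237,1.458,2.267)),("K",(.358,1.458,2.069),-.0574,.0247,1,(.284,1.458,2.103))]
    for s in (True,False):
      for nm,q,a,b,n,f in obs: print(s,nm,call3(q,a,b,n,scale=s).round(3),f)
E
python3 sim3.py
```

```text
True B [0.875 1.458 2.268] (0.688, 1.457, 2.267)
True D [0.694 1.458 2.268] (0.693, 1.456, 2.267)
True H [0.167 1.458 2.268] (0.22, 1.458, 2.175)
True I [0.666 1.458 2.268] (0.713, 1.457, 2.175)
True G [0.318 1.458 2.268] (0.237, 1.458, 2.267)
True K [0.363 1.458 2.095] (0.284, 1.458, 2.103)
False B [0.875 1.458 2.268] (0.688, 1.457, 2.267)
False D [0.694 1.458 2.268] (0.693, 1.456, 2.267)
False H [0.167 1.458 2.268] (0.22, 1.458, 2.175)
False I [0.666 1.458 2.268] (0.713, 1.457, 2.175)
False G [0.318 1.458 2.268] (0.237, 1.458, 2.267)
False K [0.363 1.458 2.095] (0.284, 1.458, 2.103)
```

Run:
```python
from sim2 import *
obs=[("B",(.787,1.458,2.268),0,.6,6,(.688,1.457,2.267)),("D",(.666,1.457,2.265),.42,.0,2,(.693,1.456,2.267)),("F",(.693,1.456,2.267),.416,-.02,2,(.723,1.456,2.267)),("H",(.134,1.458,2.268),.4,0,2,(.22,1.458,2.175)),("I",(.63,1.456,2.266),.43,-.25,2,(.713,1.457,2.175)),
("G",(.285,1.458,2.267),.0,.45,2,(.237,1.458,2.267))]
for lam,w,it in ((.1,1,1),(.1,1,5),(.05,.7,5),(.05,1,3),(.03,1,10)):
  print(lam,w,it)
  for nm,q,a,b,n,f in obs: print("  ",nm,call(q,a,b,n,lam,w,it).round(3),f)
```

```text
0.1 1 1
   B [0.686 1.458 2.268] (0.688, 1.457, 2.267)
   D [0.775 1.458 2.19 ] (0.693, 1.456, 2.267)
   F [0.804 1.458 2.191] (0.723, 1.456, 2.267)
   H [0.266 1.458 2.154] (0.22, 1.458, 2.175)
   I [0.763 1.458 2.151] (0.713, 1.457, 2.175)
   G [0.275 1.458 2.268] (0.237, 1.458, 2.267)
0.1 1 5
   B [0.684 1.458 2.268] (0.688, 1.457, 2.267)
   D [0.771 1.458 2.188] (0.693, 1.456, 2.267)
   F [0.8   1.458 2.189] (0.723, 1.456, 2.267)
   H [0.264 1.458 2.148] (0.22, 1.458, 2.175)
   I [0.762 1.458 2.146] (0.713, 1.457, 2.175)
   G [0.275 1.458 2.268] (0.237, 1.458, 2.267)
0.05 0.7 5
   B [0.772 1.458 2.268] (0.688, 1.457, 2.267)
   D [0.792 1.458 2.198] (0.693, 1.456, 2.267)
   F [0.822 1.458 2.199] (0.723, 1.456, 2.267)
   H [0.272 1.458 2.154] (0.22, 1.458, 2.175)
   I [0.768 1.458 2.15 ] (0.713, 1.457, 2.175)
   G [0.331 1.458 2.268] (0.237, 1.458, 2.267)
0.05 1 3
   B [0.782 1.458 2.268] (0.688, 1.457, 2.267)
   D [0.799 1.458 2.201] (0.693, 1.456, 2.267)
   F [0.828 1.458 2.202] (0.723, 1.456, 2.267)
   H [0.272 1.458 2.154] (0.22, 1.458, 2.175)
   I [0.768 1.458 2.15 ] (0.713, 1.457, 2.175)
   G [0.34  1.458 2.268] (0.237, 1.458, 2.267)
0.03 1 10
   B [0.843 1.458 2.268] (0.688, 1.457, 2.267)
   D [0.809 1.458 2.124] (0.693, 1.456, 2.267)
   F [0.841 1.458 2.13 ] (0.723, 1.456, 2.267)
   H [0.161 1.194 1.977] (0.22, 1.458, 2.175)
   I [0.641 1.156 1.955] (0.713, 1.457, 2.175)
   G [0.389 1.458 2.268] (0.237, 1.458, 2.267)
```

{"api": "drive_tool", "payload": {
  "series": [
    {"fingers":0,"tx":0,"ty":0,"tz":2.5,"turn":0},
    {"fingers":0,"tx":-5,"ty":4,"tz":4,"turn":0},
    {"fingers":0,"tx":-10,"ty":8,"tz":4,"turn":0},
    {"fingers":0,"tx":-10,"ty":8,"tz":4,"turn":0}
  ]
}}

```text
time_s: 30.52
ee_pos: [0.3705, 0.215, 0.7792]
ee_rot: [0.524, 0.48, -0.162, 0.685]
force: [0.4, -0.2, -2.7]
finger_gap: 0.0145
```

{"api": "drive_tool", "payload": {
  "series": [
    {"fingers":0,"tx":0,"ty":0,"tz":0,"turn":0}
  ]
}}

```text
time_s: 30.65
ee_pos: [0.3722, 0.2161, 0.7776]
ee_rot: [0.523, 0.481, -0.163, 0.685]
force: [1.1, -0.2, -2.8]
finger_gap: 0.0148
```

```bash
python3 s2.py
```

```text
t 30.65 J [ 5.280e-01  1.670e-01  1.457e+00  2.268e+00 -2.000e-03  1.591e+00] pos [0.3722 0.2161 0.7776] tilt 33.98 dir 30.0 F [ 1.1 -0.2 -2.8] gap 0.0148
out tilt 33.98 | radial in tool [ 0.559  0.829 -0.018] up in tool [-0.829  0.559 -0.009]
```

{"api": "drive_tool", "payload": {
  "series": [
    {"fingers":0,"tx":22.4,"ty":33,"tz":-0.7,"turn":0}
  ]
}}

```text
time_s: 30.78
ee_pos: [0.3919, 0.228, 0.76]
ee_rot: [0.513, 0.491, -0.177, 0.682]
force: [0.2, 0.4, -3.3]
finger_gap: 0.0148
```

{"api": "drive_tool", "payload": {
  "series": [
    {"fingers":0,"tx":0,"ty":0,"tz":0,"turn":0}
  ]
}}

```text
time_s: 30.9
ee_pos: [0.396, 0.2304, 0.7557]
ee_rot: [0.51, 0.493, -0.18, 0.681]
force: [0.7, 0.9, -3.0]
finger_gap: 0.0145
```

```bash
python3 s2.py
```

```text
t 30.9 J [ 0.529  0.215  1.454  2.267 -0.003  1.592] pos [0.396  0.2304 0.7557] tilt 31.14 dir 30.0 F [ 0.7  0.9 -3. ] gap 0.0145
out tilt 31.13 | radial in tool [ 0.517  0.856 -0.019] up in tool [-0.856  0.517 -0.008]
```

{"api": "drive_tool", "payload": {
  "series": [
    {"fingers":0,"tx":20.7,"ty":34.2,"tz":-0.7,"turn":0}
  ]
}}

```text
time_s: 31.02
ee_pos: [0.4111, 0.2393, 0.7414]
ee_rot: [0.503, 0.501, -0.191, 0.678]
force: [0.0, -0.5, -2.6]
finger_gap: 0.0148
```

{"api": "drive_tool", "payload": {
  "series": [
    {"fingers":0,"tx":19,"ty":35.2,"tz":-0.7,"turn":0}
  ]
}}

```text
time_s: 31.15
ee_pos: [0.4299, 0.2502, 0.7218]
ee_rot: [0.493, 0.51, -0.205, 0.674]
force: [-0.9, 0.8, -3.0]
finger_gap: 0.0147
```

{"api": "drive_tool", "payload": {
  "series": [
    {"fingers":0,"tx":17.3,"ty":36,"tz":-0.7,"turn":0}
  ]
}}

```text
time_s: 31.28
ee_pos: [0.4464, 0.2598, 0.7031]
ee_rot: [0.483, 0.519, -0.217, 0.671]
force: [-0.8, 0.3, -2.4]
finger_gap: 0.0152
```

{"api": "drive_tool", "payload": {
  "series": [
    {"fingers":0,"tx":16,"ty":36.7,"tz":-0.7,"turn":0}
  ]
}}

```text
time_s: 31.4
ee_pos: [0.4612, 0.2683, 0.6851]
ee_rot: [0.474, 0.527, -0.229, 0.667]
force: [-0.4, -0.9, -2.4]
finger_gap: 0.0149
```

```bash
python3 s2.py
```

```text
t 31.4 J [ 0.529  0.359  1.457  2.267 -0.004  1.593] pos [0.4612 0.2683 0.6851] tilt 23.04 dir 29.7 F [-0.4 -0.9 -2.4] gap 0.0149
out tilt 23.04 | radial in tool [ 0.391  0.92  -0.022] up in tool [-0.92   0.391 -0.005]
```

{"api": "drive_tool", "payload": {
  "series": [
    {"fingers":0,"tx":15,"ty":37.1,"tz":-0.8,"turn":0}
  ]
}}

```text
time_s: 31.52
ee_pos: [0.475, 0.2764, 0.6673]
ee_rot: [0.465, 0.534, -0.24, 0.664]
force: [-0.3, -0.3, -3.3]
finger_gap: 0.0148
```

{"api": "drive_tool", "payload": {
  "series": [
    {"fingers":0,"tx":13.7,"ty":37.6,"tz":-0.8,"turn":0}
  ]
}}

```text
time_s: 31.65
ee_pos: [0.4877, 0.2839, 0.6495]
ee_rot: [0.457, 0.541, -0.251, 0.66]
force: [0.4, 0.7, -2.6]
finger_gap: 0.0148
```

{"api": "drive_tool", "payload": {
  "series": [
    {"fingers":0,"tx":12.4,"ty":38,"tz":-0.8,"turn":0}
  ]
}}

```text
time_s: 31.78
ee_pos: [0.4994, 0.2908, 0.632]
ee_rot: [0.448, 0.548, -0.261, 0.656]
force: [-0.7, -1.0, -1.8]
finger_gap: 0.0148
```

{"api": "drive_tool", "payload": {
  "series": [
    {"fingers":0,"tx":11,"ty":38.5,"tz":-0.8,"turn":0}
  ]
}}

```text
time_s: 31.9
ee_pos: [0.5103, 0.2972, 0.6149]
ee_rot: [0.44, 0.554, -0.271, 0.653]
force: [0.2, 0.4, -2.2]
finger_gap: 0.0145
```

```bash
python3 s2.py
```

```text
t 31.9 J [ 0.53   0.484  1.457  2.267 -0.006  1.595] pos [0.5103 0.2972 0.6149] tilt 15.9 dir 29.2 F [ 0.2  0.4 -2.2] gap 0.0145
out tilt 15.89 | radial in tool [ 0.274  0.961 -0.024] up in tool [-0.962  0.274 -0.001]
```

{"api": "drive_tool", "payload": {
  "series": [
    {"fingers":0,"tx":22,"ty":35.5,"tz":-0.9,"turn":0}
  ]
}}

```text
time_s: 32.02
ee_pos: [0.5237, 0.3052, 0.5922]
ee_rot: [0.429, 0.562, -0.284, 0.648]
force: [0.1, 0.3, -2.7]
finger_gap: 0.0147
```

{"api": "drive_tool", "payload": {
  "series": [
    {"fingers":0,"tx":20.5,"ty":36.4,"tz":-0.9,"turn":0}
  ]
}}

```text
time_s: 32.15
ee_pos: [0.5366, 0.3129, 0.5681]
ee_rot: [0.418, 0.57, -0.297, 0.642]
force: [-0.0, 0.1, -2.1]
finger_gap: 0.0149
```

```bash
python3 s2.py
```

```text
t 32.15 J [ 0.531  0.561  1.457  2.267 -0.006  1.596] pos [0.5366 0.3129 0.5681] tilt 11.48 dir 28.6 F [-0.   0.1 -2.1] gap 0.0149
out tilt 11.48 | radial in tool [ 0.199  0.98  -0.026] up in tool [-0.98   0.199  0.001]
```

{"api": "drive_tool", "payload": {
  "series": [
    {"fingers":0,"tx":18.5,"ty":37,"tz":-1,"turn":0}
  ]
}}

```text
time_s: 32.28
ee_pos: [0.5479, 0.3198, 0.545]
ee_rot: [0.407, 0.577, -0.309, 0.637]
force: [-0.0, 0.8, -2.1]
finger_gap: 0.015
```

{"api": "drive_tool", "payload": {
  "series": [
    {"fingers":0,"tx":17,"ty":37,"tz":-1,"turn":0}
  ]
}}

```text
time_s: 32.4
ee_pos: [0.5581, 0.326, 0.5224]
ee_rot: [0.397, 0.584, -0.32, 0.632]
force: [-0.2, -0.9, -2.6]
finger_gap: 0.0146
```

```bash
python3 s2.py
```

```text
t 32.4 J [ 0.532  0.633  1.457  2.267 -0.007  1.597] pos [0.5581 0.326  0.5224] tilt 7.35 dir 27.4 F [-0.2 -0.9 -2.6] gap 0.0146
out tilt 7.34 | radial in tool [ 0.128  0.991 -0.027] up in tool [-0.992  0.128  0.003]
```

{"api": "drive_tool", "payload": {
  "series": [
    {"fingers":0,"tx":16,"ty":38,"tz":-1,"turn":0}
  ]
}}

```text
time_s: 32.52
ee_pos: [0.5673, 0.3316, 0.5003]
ee_rot: [0.387, 0.59, -0.331, 0.627]
force: [-0.2, 0.0, -3.3]
finger_gap: 0.0149
```

{"api": "drive_tool", "payload": {
  "series": [
    {"fingers":0,"tx":14.5,"ty":38.8,"tz":-1,"turn":0}
  ]
}}

```text
time_s: 32.65
ee_pos: [0.5755, 0.3365, 0.4788]
ee_rot: [0.377, 0.596, -0.341, 0.622]
force: [-0.3, 0.3, -2.4]
finger_gap: 0.0148
```

{"api": "drive_tool", "payload": {
  "series": [
    {"fingers":0,"tx":0,"ty":0,"tz":0,"turn":0},
    {"fingers":0,"tx":0,"ty":0,"tz":0,"turn":0}
  ]
}}

```text
time_s: 32.9
ee_pos: [0.5747, 0.336, 0.481]
ee_rot: [0.378, 0.595, -0.34, 0.622]
force: [-0.3, 0.3, -2.1]
finger_gap: 0.0148
```

```bash
python3 s2.py
```

```text
t 32.9 J [ 0.532  0.696  1.458  2.267 -0.007  1.598] pos [0.5747 0.336  0.481 ] tilt 3.74 dir 24.0 F [-0.3  0.3 -2.1] gap 0.0148
out tilt 3.72 | radial in tool [ 0.065  0.998 -0.028] up in tool [-0.998  0.065  0.006]
```

{"api": "drive_tool", "payload": {
  "series": [
    {"fingers":0,"tx":14,"ty":38.8,"tz":-1,"turn":0}
  ]
}}

```text
time_s: 33.02
ee_pos: [0.5816, 0.3401, 0.4617]
ee_rot: [0.369, 0.6, -0.349, 0.617]
force: [0.2, 1.0, -2.7]
finger_gap: 0.0146
```

{"api": "drive_tool", "payload": {
  "series": [
    {"fingers":0,"tx":10,"ty":39,"tz":-1,"turn":0}
  ]
}}

```text
time_s: 33.15
ee_pos: [0.589, 0.3445, 0.4389]
ee_rot: [0.359, 0.606, -0.36, 0.612]
force: [-0.5, -0.6, -3.5]
finger_gap: 0.015
```

{"api": "drive_tool", "payload": {
  "series": [
    {"fingers":0,"tx":0,"ty":0,"tz":0,"turn":0},
    {"fingers":0,"tx":0,"ty":0,"tz":0,"turn":0}
  ]
}}

```text
time_s: 33.4
ee_pos: [0.5888, 0.3443, 0.4394]
ee_rot: [0.359, 0.606, -0.36, 0.612]
force: [0.2, 0.4, -2.7]
finger_gap: 0.0146
```

```bash
python3 s2.py;  python3 - <<'E'
from h import *
px,K,e,Rm=cam("wrist"); cv2.imwrite("pics/w9.png",px[:,:,::-1])
px,K,e,Rm=cam("scene"); cv2.imwrite("pics/s9.png",px[:,:,::-1])
E
```

```text
t 33.4 J [ 0.533  0.758  1.458  2.267 -0.008  1.599] pos [0.5888 0.3443 0.4394] tilt 0.49 dir -36.6 F [ 0.2  0.4 -2.7] gap 0.0146
out tilt 0.19 | radial in tool [ 0.003  1.    -0.028] up in tool [-1.     0.004  0.008]
```

View pics/s9.png

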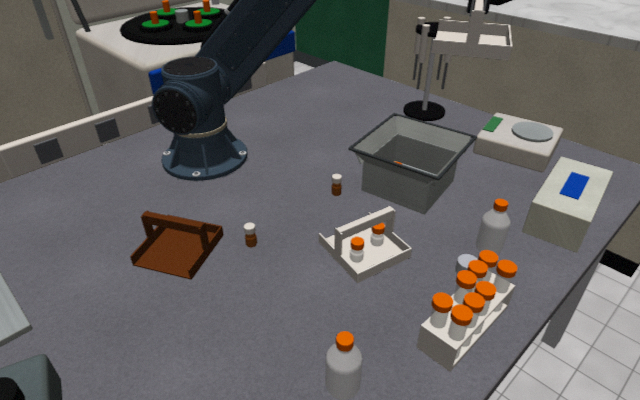

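View pics/w9.png

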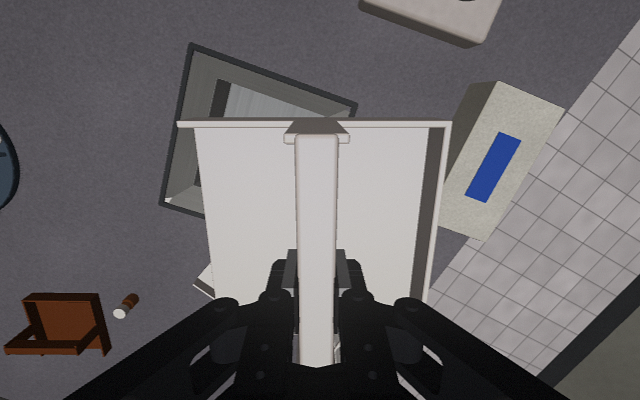

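{"api": "drive_tool", "payload": {
  "series": [
    {"fingers":0,"tx":0,"ty":-0.8,"tz":1,"turn":0.01},
    {"fingers":0,"tx":0,"ty":-2.8,"tz":3.5,"turn":0.04},
    {"fingers":0,"tx":0,"ty":-6.1,"tz":7.5,"turn":0.08},
    {"fingers":0,"tx":0,"ty":-9.7,"tz":11.9,"turn":0.13},
    {"fingers":0,"tx":0,"ty":-13.4,"tz":16.4,"turn":0.18},
    {"fingers":0,"tx":0,"ty":-17,"tz":20.9,"turn":0.24},
    {"fingers":0,"tx":0,"ty":-20.7,"tz":25.3,"turn":0.29},
    {"fingers":0,"tx":0,"ty":-24.3,"tz":29.8,"turn":0.34},
    {"fingers":0,"tx":0,"ty":-27.9,"tz":34.3,"turn":0.39},
    {"fingers":0,"tx":1,"ty":-31.6,"tz":38.8,"turn":0.44},
    {"fingers":0,"tx":3,"ty":-34.8,"tz":42.7,"turn":0.48},
    {"fingers":0,"tx":6,"ty":-37.3,"tz":45.7,"turn":0.52},
    {"fingers":0,"tx":10,"ty":-39.1,"tz":48,"turn":0.54},
    {"fingers":0,"tx":14,"ty":-40.1,"tz":49.2,"turn":0.561},
    {"fingers":0,"tx":18,"ty":-40.5,"tz":49.7,"turn":0.561},
    {"fingers":0,"tx":22,"ty":-40.5,"tz":49.7,"turn":0.561},
    {"fingers":0,"tx":25,"ty":-40.5,"tz":49.7,"turn":0.561},
    {"fingers":0,"tx":27,"ty":-40.5,"tz":49.7,"turn":0.561},
    {"fingers":0,"tx":28,"ty":-40.5,"tz":49.7,"turn":0.561},
    {"fingers":0,"tx":28,"ty":-40.5,"tz":49.7,"turn":0.561}
  ]
}}

```text
time_s: 36.0
ee_pos: [0.4763, -0.288, 0.1624]
ee_rot: [0.514, 0.483, -0.513, 0.489]
force: [0.7, -0.4, -2.3]
finger_gap: 0.0145
```

{"api": "drive_tool", "payload": {
  "series": [
    {"fingers":0,"tx":0,"ty":0,"tz":0,"turn":0},
    {"fingers":0,"tx":0,"ty":0,"tz":0,"turn":0}
  ]
}}

```text
time_s: 36.25
ee_pos: [0.4768, -0.2882, 0.1629]
ee_rot: [0.515, 0.482, -0.513, 0.489]
force: [-0.1, -0.2, -2.8]
finger_gap: 0.0148
```

```bash
python3 s2.py
```

```text
t 36.25 J [-5.430e-01  3.160e-01 -8.300e-02  1.162e+00 -1.000e-03  1.084e+00] pos [ 0.4768 -0.2882  0.1629] tilt 0.58 dir -35.4 F [-0.1 -0.2 -2.8] gap 0.0148
out tilt 0.58 | radial in tool [0.01  0.884 0.468] up in tool [-1.     0.009  0.005]
```

{"api": "drive_tool", "payload": {
  "series": [
    {"fingers":0,"tx":0,"ty":1,"tz":0,"turn":-0.02},
    {"fingers":0,"tx":0,"ty":2.3,"tz":0.1,"turn":-0.056},
    {"fingers":0,"tx":1,"ty":3.3,"tz":0.2,"turn":-0.056},
    {"fingers":0,"tx":3,"ty":3.3,"tz":0.2,"turn":-0.056},
    {"fingers":0,"tx":5,"ty":3.3,"tz":0.2,"turn":-0.056},
    {"fingers":0,"tx":6.8,"ty":3.3,"tz":0.2,"turn":-0.056},
    {"fingers":0,"tx":8,"ty":3.3,"tz":0.2,"turn":-0.056},
    {"fingers":0,"tx":8.7,"ty":3.3,"tz":0.2,"turn":-0.056},
    {"fingers":0,"tx":9,"ty":3.3,"tz":0.2,"turn":-0.056},
    {"fingers":0,"tx":9,"ty":3.3,"tz":0.2,"turn":-0.056},
    {"fingers":0,"tx":9,"ty":3.3,"tz":0.2,"turn":-0.056}
  ]
}}

```text
time_s: 37.62
ee_pos: [0.5101, -0.2925, 0.0728]
ee_rot: [0.501, 0.497, -0.5, 0.503]
force: [-0.2, -0.8, -1.6]
finger_gap: 0.0142
```

```bash
python3 s2.py
python3 - <<'E'
from h import *
px,K,e,Rm=cam("scene"); cv2.imwrite("pics/s10.png",px[:,:,::-1])
E
```

```text
t 37.625 J [-5.200e-01  4.310e-01 -1.510e-01  9.790e-01 -1.000e-03  1.051e+00] pos [ 0.5101 -0.2925  0.0728] tilt 0.55 dir -35.4 F [-0.2 -0.8 -1.6] gap 0.0142
out tilt 0.54 | radial in tool [0.01  0.868 0.497] up in tool [-1.     0.008  0.006]
```

View pics/s10.png

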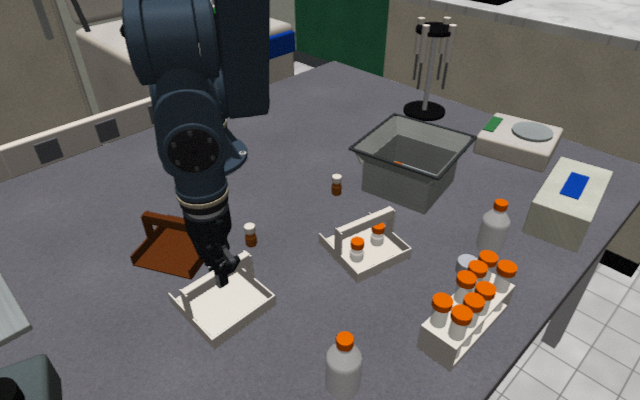

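{"api": "drive_tool", "payload": {
  "series": [
    {"fingers":0,"tx":0.4,"ty":0,"tz":0,"turn":0},
    {"fingers":0,"tx":0.7,"ty":0,"tz":0,"turn":0},
    {"fingers":0,"tx":0.95,"ty":0,"tz":0,"turn":0},
    {"fingers":0,"tx":1.1,"ty":0,"tz":0,"turn":0},
    {"fingers":0,"tx":1.2,"ty":0,"tz":0,"turn":0},
    {"fingers":0,"tx":1.28,"ty":0,"tz":0,"turn":0},
    {"fingers":0,"tx":1.33,"ty":0,"tz":0,"turn":0},
    {"fingers":0,"tx":1.33,"ty":0,"tz":0,"turn":0}
  ]
}}

```text
time_s: 38.67
ee_pos: [0.51, -0.2922, 0.0599]
ee_rot: [0.501, 0.497, -0.499, 0.503]
force: [-3.5, 4.4, 7.0]
finger_gap: 0.0149
```

```bash
python3 s2.py
```

```text
t 38.675 J [-5.200e-01  4.420e-01 -1.690e-01  9.500e-01 -1.000e-03  1.051e+00] pos [ 0.51   -0.2922  0.0599] tilt 0.54 dir -34.7 F [-3.5  4.4  7. ] gap 0.0149
out tilt 0.54 | radial in tool [0.009 0.868 0.497] up in tool [-1.     0.008  0.005]
```

{"api": "drive_tool", "payload": {
  "series": [
    {"fingers":25,"tx":0,"ty":0,"tz":0,"turn":0},
    {"fingers":35,"tx":0,"ty":0,"tz":0,"turn":0},
    {"fingers":60,"tx":0,"ty":0,"tz":0,"turn":0},
    {"fingers":80,"tx":0,"ty":0,"tz":0,"turn":0},
    {"fingers":80,"tx":0,"ty":0,"tz":0,"turn":0}
  ]
}}

```text
time_s: 39.3
ee_pos: [0.5099, -0.2924, 0.0589]
ee_rot: [0.501, 0.497, -0.5, 0.503]
force: [0.3, -0.4, -0.1]
finger_gap: 0.0683
```

{"api": "drive_tool", "payload": {
  "series": [
    {"fingers":80,"tx":-1,"ty":0,"tz":0,"turn":0},
    {"fingers":80,"tx":-3,"ty":0,"tz":0,"turn":0},
    {"fingers":80,"tx":-6,"ty":0,"tz":0,"turn":0},
    {"fingers":80,"tx":-11,"ty":0,"tz":0,"turn":0},
    {"fingers":80,"tx":-16,"ty":0,"tz":0,"turn":0},
    {"fingers":80,"tx":-20,"ty":0,"tz":0,"turn":0},
    {"fingers":80,"tx":-22,"ty":0,"tz":0,"turn":0},
    {"fingers":80,"tx":-22,"ty":0,"tz":0,"turn":0}
  ]
}}

```text
time_s: 40.3
ee_pos: [0.5089, -0.2916, 0.281]
ee_rot: [0.501, 0.496, -0.499, 0.504]
force: [0.6, -0.5, -0.4]
finger_gap: 0.0683
```

```bash
python3 s2.py
python3 - <<'E'
from h import *
for n in("scene","wrist","top"):
    px,K,e,Rm=cam(n); cv2.imwrite(f"pics/{n}11.png",px[:,:,::-1])
E
```

```text
t 40.3 J [-5.200e-01  3.280e-01  2.380e-01  1.469e+00 -1.000e-03  1.051e+00] pos [ 0.5089 -0.2916  0.281 ] tilt 0.7 dir -34.2 F [ 0.6 -0.5 -0.4] gap 0.0683
out tilt 0.7 | radial in tool [0.012 0.868 0.496] up in tool [-1.     0.01   0.007]
```

View pics/scene11.png

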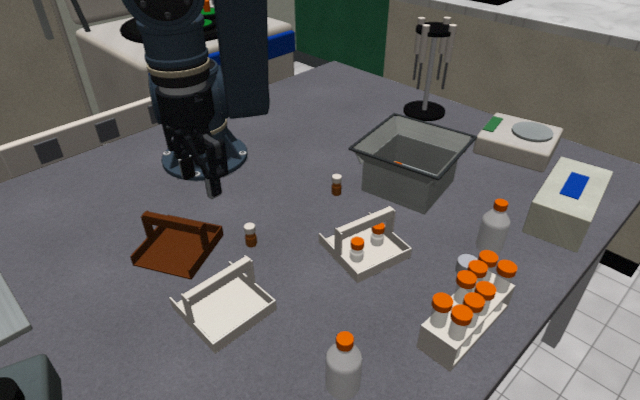

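View pics/wrist11.png

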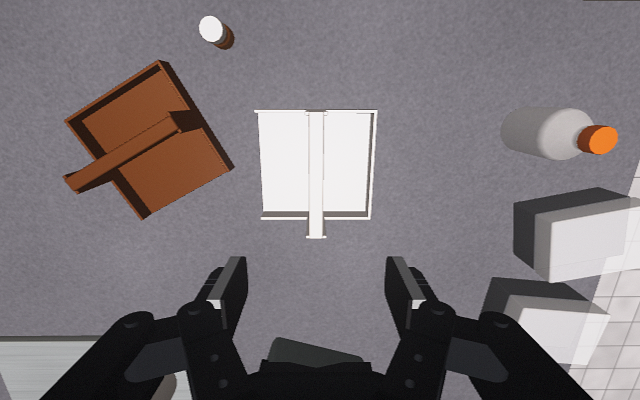

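View pics/top11.png

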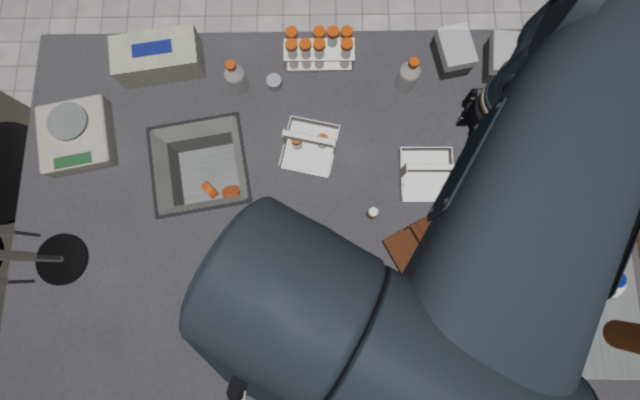

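The tray stands empty and flat at scene (222,305), in its original spot, and the gripper is clear of it. Both caps lie in the bin, at top (209,188) and (231,191). No other object has moved, so I'm handing in.

Run:
```python
from rig import workorder
print(workorder.finish_job())
```

```text
the job is handed in; nothing more can be done
None
```

The job is done and handed in at about 40 s of the 64 s allowed. Both caps are in the square funnel bin, and the white tray is empty, released and back on its original spot. No verdict was reported.

**How it was done:** The drive turns only about the tool's own axis, so it has no direct tipping move.
- I tilted the tool by pushing it in short steps against the arm's reach limits, up to 38 degrees.
- During that tilt the walled +y side of the tray was lowest, so the caps rested against the wall.
- Over the bin, a quarter turn brought the open end lowest and both caps slid in.
- I levelled the tray the same way and set it down with about 7 N of contact.

**Last checks:**
- The top view shows two orange caps inside the bin.
- The scene and wrist views show the tray empty, upright and flat, with the gripper about 20 cm above it.
- No other object appears to have moved.

**What went wrong or disagreed:**
- **Wrong direction:** I got one sign wrong on the empty return from the bin, and the arm swung in close to the base at z ≈ 0.63 m. Nothing was touched as far as I could see.
- **Force during recovery:** The move back out read about 47 N at the wrist. I took it for inertia, since the arm was still moving.
- **Tray placement:** Before lowering, the tray was about 3 cm and 0.06 rad off its spot, which I corrected. The tool was about 0.6 degrees off its grasp orientation when the tray touched down.

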